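# Clamp the oil stone in its sharpening board

## Robot

A 6-joint arm with a two-finger parallel gripper is mounted at the origin on the work surface; the furniture and walls round the work are solid. World frame = base frame: x ahead of the robot, y to its left, z up, the work surface at z = 0. Lengths are in m, angles in rad, forces in N, time in s.
With the tool pointing down it reaches from about 0.275 to 0.85 m from the base axis. Payload 5.2 kg.
Tool frame: the origin (TCP) lies at the very end of the fingers, on their centre line; the grasp point (between the pads) lies 19 mm behind it; z points along the fingers, y is the direction in which the jaws open and shut (so a half turn about z gives the same grasp; the last joint's range is limited). The gripper opens to 85 mm and grips with 20 to 120 N. Pads are 22 mm wide; open, the fingers measure 114 mm over their backs; the gripper's body (76 mm by 85 mm) begins 54 mm behind the grasp point. The pads swing forward as they close: fully open they stand 13 mm farther back than shut.
Start: joints at [1.05, 0.259, 1.535, -0, 1.348, -0.203], TCP at [0.172, 0.522, 0.209] pointing down, gripper open.
Joint ranges: [-3.14, 3.14], [-0.91, 2.08], [0.19, 2.58], [-1.22, 4.36], [0.22, 2.71], [-3.12, 3.12]. Speed limits (rad/s): [2.57, 2.57, 3.14, 3.14, 3.14, 3.14].

## Interface

Orientations are given as [roll, pitch, yaw] about the fixed x, y, z axes, in that order (R = Rz(yaw) Ry(pitch) Rx(roll)).
In Python, from plant import env gives the robot as it stands.
- The arm moves only by the tool step_arm, never from a script. Its arguments are lists of equal length, an entry for each row: "dr": the turn, a rotation vector about the tool's x, y, z in rad, a list of three; "travel": the shift along the tool's x, y, z in cm, a list of three; "claw": the opening in per cent of the stroke, from 0 (shut) to 100 (fully open). In form: {"dr": [[ax, ay, az], ...], "travel": [[x, y, z], ...], "claw": [claw, ...]}. A call has 1 to 5 rows; each row is the pose to reach, as a shift and turn from the pose commanded when the call began, along the tool's axes at that moment; what a row does not reach only later rows make up. A row lasts 1/8 s, in which the tool goes at most 62.5 mm and 10.7 degrees, less where a joint would pass 70% of its speed; a pose out of reach is approached as far as the arm can. A call with a gripper value outside its range is refused whole. The fingers move at their own pace and stop on an object; "force" is the grip in N (left out, the last holds). Time passes only in rows, so rows that repeat a pose let the fingers close. It gives the time, the measured TCP pose, the force and the opening at its end, in the units of the state.
- env.sense(): the state, without advancing time (a new reading comes with each control period).
- env.capture(name): name is "side" or "top"; returns the picture (400x640x3 uint8, red, green, blue); there is no depth.
- env.get_calibration(name): a dict with "intrinsics" (3x3 intrinsics, pixels), "k1" (the pictures are not rectified: a ray, as slopes to the right and down, at radius r is drawn at 1 + k1 r^2 times it, then the intrinsics apply), "origin" and "attitude" of the camera in the world. Camera axes: x right, y up, looking along -z (the intrinsics and any distortion apply to the point x, -y, -z); pixel columns grow to the right and rows downward; lengths in m; the calibration is good to about 2 mm. A picture is of the moment at which its call begins. get_calibration takes no time and is no camera call.
- env.sign_off(): hands the job in, once; it reports no verdict.
The state is a dict: "t": time; "joints": joint angles; "dq": joint speeds; "tau": joint torques, N m; "ee_pos": TCP position; "ee_rot": TCP orientation; "force": force on the tool from outside, world axes, zero at the start; "torque": the same for the moment, N m; "opening": opening from 0.0 (shut) to 1.0 (fully open).
Only numpy, scipy, OpenCV 4.12 (cv2) and the standard library are available. Lean on these libraries where they do the work, as an engineer would, in place of code of your own. Each camera call takes 0.05 s, during which the arm holds its last target. There are 200 camera calls.

## Task

Get the oil stone that lies on the sharpening board ready for honing by pushing only, lifting nothing: push the wooden cam lever at the board's right end fully open, push the stone sideways until its base lies flat along the fence, then push the lever back round until its cam presses the stone tight against the end stop. Leave the stone clamped, lying flat, and let go; do not disturb the other things on the table.

Things in the scene. Friction and masses are not known exactly. Their poses are not given: they have to be found in the camera images.
- sharpening_board: Light wooden board fixed on the table, 146 (x) x 270 (y) mm, its top 21 mm above the table. Origin: centre of its underside, on the table; at yaw 0 x points away from the robot, y to its left, z up. A fence stands along the near edge, an end stop at the left end of it, the cam lever at the right end; the far side is open.
- fence (a point): Middle of the foot of the fence's inner face, on the board's top (board x = -57, y = 38 mm). The fence is 14 mm high and runs from board y = -55 to 131 mm; its inner face looks to board +x.
- end_stop (a point): Middle of the foot of the end stop's inner face, on the board's top (board x = -35, y = 113 mm). The stop is 14 mm high and reaches from the fence to board x = -13 mm; its inner face looks to board -y.
- oil_stone: Grey oil stone in a dark walnut base of 66 (x) x 178 (y) x 18 mm; the stone on it is 50 x 150 mm, top at 34 mm. 0.5 to 0.8 kg, loose. Origin: centre of the base's underside; long axis y. It starts lying on the open far side of the board's top, about 50 mm off the fence and slightly askew, 2 to 8 mm short of the end stop lengthwise.
- stone_home (a point): Point on the board's top (board x = -24, y = 24 mm) where the stone's origin lies when its base touches both the fence and the end stop; axes as the board's.
- cam_lever (a joint): Lever angle, 0 (fully open, stopped) to 1.6 rad (stopped), growing counter-clockwise from above. The arm points from the pivot at (joint - 1.95) rad from board x towards board y. It starts at 1.2 to 1.55, the cam then barring the stone's way in. With the stone home the cam meets it at about 0.9 and squeezes harder up to the stop. It is stiff (0.25 N m) and stays where left.
- lever_pivot (a point): Centre of the upright pivot (steel bolt), 11 mm above the board's top (board x = -43, y = -97 mm). The cam on it is a dark wooden disc of 24 mm radius, 18 mm high, set 12 mm off this centre; open, it leaves the stone 8 to 10 mm of play lengthwise.
- lever_end (a point): Middle of the round end (25 mm diameter) of the dark wooden lever arm, 93 mm from the pivot. The arm is 18 mm wide and lies 2 to 20 mm above the board's top (the round end to 23 mm). Clamping tight takes up to about 15 N here.
- roll_tool_1: Carving gouge with dark handle, 212 mm long, lying near the robot; leave alone.
- roll_tool_2: Flat carving chisel with light handle, 217 mm long, lying near the robot; leave alone.
- tint_bottle: Small yellow bottle, 24 mm across, 49 mm high, beyond the board's left end; leave alone.
- masking_tape: Roll of tape lying flat, 96 mm across, 25 mm high, at the left; leave alone.

How it is judged:
By the outcome, as a careful person would: the job done as asked, in the order asked, and still so for the second after the job is handed in, with the robot touching nothing.
It also fails if it takes over 54 s, if anything falls off the work surface, if the arm or the gripper's body presses on something with over 40 N, if the wrist force passes 120 N, or if a joint passes its speed limit or range.

## Working session

There is one attempt and no reset: what is moved stays moved. The work goes in short steps, Python scripts to look and compute and a tool call to move; the robot and the scene stay as the last step left them, time stands still between calls to the robot, and variables do not carry over. Pictures are saved under pics/ and viewed, about 8 in all and at most 12, crops included, and the job is handed in when it is done.

Besides the shell and the picture viewer there is one more tool, called after ">>>" as name(argument=value, ...), one argument or row to a line, values as JSON. step_arm: Moves the arm, as the interface text tells. Its arguments: {"type":"object","properties":{"dr":{"type":"array"},"travel":{"type":"array"},"claw":{"type":"array"},"force":{"type":"number"}},"required":["dr","travel","claw"]}

```bash
mkdir -p pics; ls
python3 - <<'E'
from plant import env
import cv2
s=env.sense();print({k:s[k] for k in('t','ee_pos','ee_rot','force','opening')})
for n in('top','side'):
    cv2.imwrite(f'pics/{n}0.png',env.capture(n)[:,:,::-1]);print(n,env.get_calibration(n))
E
```

```text
pics
{'t': 0.0, 'ee_pos': array([0.17157323, 0.52196698, 0.2077862 ]), 'ee_rot': array([-3.13984740e+00, -3.46877638e-04,  2.82378502e+00]), 'force': array([-0.367466  , -0.52009609, -0.12176189]), 'opening': 1.0036544141560944}
top {'intrinsics': array([[516.3226287 ,   0.        , 312.60641688],
       [  0.        , 516.3226287 , 206.26206204],
       [  0.        ,   0.        ,   1.        ]]), 'k1': -0.03740032838947164, 'origin': array([ 0.14764456, -0.05304695,  1.24190187]), 'attitude': array([ 0.19566049, -0.02218422, -1.57951733])}
side {'intrinsics': array([[408.73642327,   0.        , 323.9152109 ],
       [  0.        , 408.73642327, 197.24596507],
       [  0.        ,   0.        ,   1.        ]]), 'k1': -0.04069444610670539, 'origin': array([ 0.42175554, -0.84515004,  0.68447431]), 'attitude': array([ 0.89042031, -0.02055543,  0.0704739 ])}
```

View pics/top0.png

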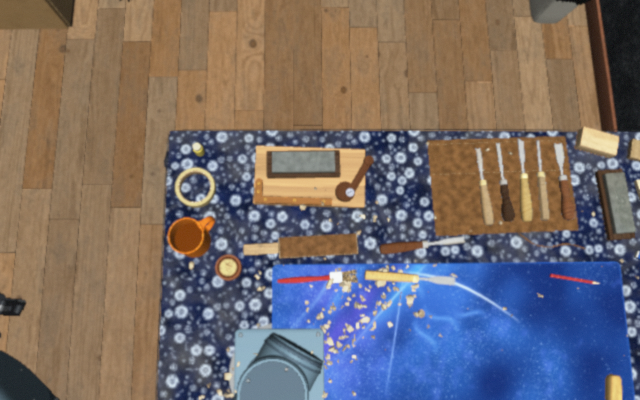

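View pics/side0.png

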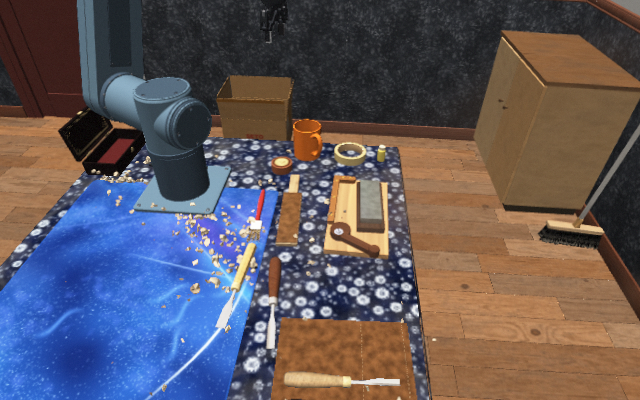

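Board at top px (253–367, 146–208), the stone at (267–339, 150–177), the lever from (345,190) to (370,157). Next I need enlarged crops.

```bash
cat > h.py <<'E'
import numpy as np,cv2
from scipy.spatial.transform import Rotation as R
from scipy.optimize import brentq,least_squares
from plant import env
def ray(cam,u,v):
    c=env.get_calibration(cam);K=c['intrinsics'];a=(u-K[0,2])/K[0,0];b=(v-K[1,2])/K[1,1]
    rd=np.hypot(a,b);r=brentq(lambda r:r*(1+c['k1']*r*r)-rd,0,2);f=r/rd
    return np.array(c['origin']),R.from_euler('xyz',c['attitude']).apply([a*f,-b*f,-1])
def pt(cam,u,v,z):
    o,d=ray(cam,u,v);return o+d*(z-o[2])/d[2]
def px(cam,p):
    c=env.get_calibration(cam);K=c['intrinsics']
    q=R.from_euler('xyz',c['attitude']).inv().apply(np.asarray(p)-c['origin']);q=np.atleast_2d(q)
    s=np.c_[q[:,0]/-q[:,2],-q[:,1]/-q[:,2]];s=s*(1+c['k1']*(s**2).sum(1))[:,None]
    return s*[K[0,0],K[1,1]]+[K[0,2],K[1,2]]
def crop(cam,name,x0,y0,w,h,k,im=None):
    im=env.capture(cam) if im is None else im
    c=cv2.resize(im[y0:y0+h,x0:x0+w],None,fx=k,fy=k,interpolation=cv2.INTER_CUBIC)
    for i in range(0,w,10): cv2.putText(c,str(x0+i),(i*k,8),0,.3,(255,255,0),1);cv2.line(c,(i*k,10),(i*k,15),(255,255,0),1)
    for i in range(10,h,10): cv2.putText(c,str(y0+i),(0,i*k),0,.3,(255,255,0),1)
    cv2.imwrite('pics/'+name,c[:,:,::-1])
E
python3 - <<'E'
from h import *
crop('top','topc.png',0,0,1,1,1,cv2.imread('pics/top0.png')[:,:,::-1]) if 0 else crop('top','topc.png',240,138,140,80,5,cv2.imread('pics/top0.png')[:,:,::-1])
crop('side','sidec.png',310,140,110,130,4,cv2.imread('pics/side0.png')[:,:,::-1])
E
```

```text
(no output)
```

View pics/topc.png

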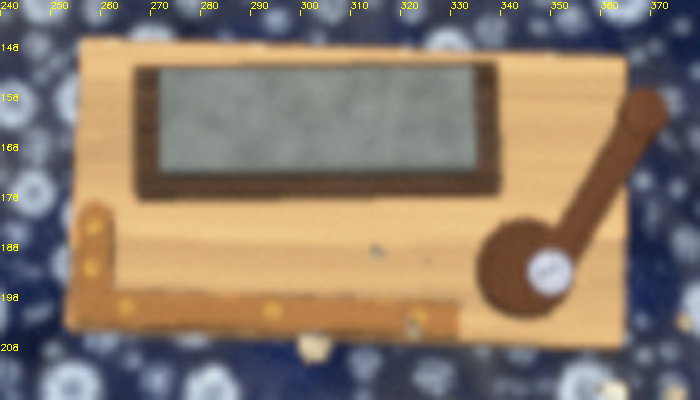

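View pics/sidec.png

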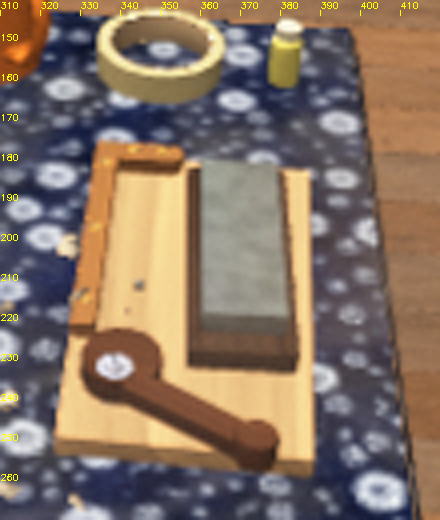

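Run:
```python
from h import *
def T(u,v,z): return pt('top',240+(u+.5)/5-.5,138+(v+.5)/5-.5,z)
def S(u,v,z): return pt('side',310+(u+.5)/4-.5,140+(v+.5)/4-.5,z)
np.set_printoptions(precision=4,suppress=True)
for n,a in dict(FL=(80,39,.021),FR=(627,57,.021),NRbot=(624,347,.0),NL_fencetop=(66,318,.035),fence_in_right=(459,301,.035),stop_in_near=(114,291,.035),pivot=(549,272,.043),lend=(645,110,.044),
 sFL=(135,67,.039),sNLfoot=(138,200,.021),sNRfoot=(500,194,.021),sFR=(497,62,.039)).items(): print('T',n,T(*a))
for n,a in dict(FR=(313,462,.021),NR=(56,443,.021),FL=(311,170,.021),pivot=(115,366,.043),lend=(257,438,.044),sNR_foot=(189,367,.021),sFRfoot=(297,370,.021),sFL=(277,163,.055)).items(): print('S',n,S(*a))
```

```text
T FL [0.543 0.057 0.021]
T FR [ 0.5333 -0.2131  0.021 ]
T NRbot [ 0.3912 -0.2101  0.    ]
T NL_fencetop [0.3996 0.0605 0.035 ]
T fence_in_right [ 0.4071 -0.1271  0.035 ]
T stop_in_near [0.4127 0.0378 0.035 ]
T pivot [ 0.4194 -0.1698  0.043 ]
T lend [ 0.4993 -0.2181  0.044 ]
T sFL [0.5229 0.0285 0.039 ]
T sNLfoot [0.461  0.0277 0.021 ]
T sNRfoot [ 0.4635 -0.1488  0.021 ]
T sFR [ 0.5251 -0.1472  0.039 ]
S FR [ 0.5327 -0.2155  0.021 ]
S NR [ 0.3902 -0.2137  0.021 ]
S FL [0.545  0.0556 0.021 ]
S pivot [ 0.4203 -0.172   0.043 ]
S lend [ 0.4994 -0.2222  0.044 ]
S sNR_foot [ 0.4636 -0.1458  0.021 ]
S sFRfoot [ 0.527  -0.1426  0.021 ]
S sFL [0.517  0.0149 0.055 ]
```

>>> step_arm(
  dr=[
    [0, 0, -0.056],
    [0, 0, -0.112],
    [0, 0, -0.168],
    [0, 0, -0.224],
    [0, 0, -0.28],
  ],
  travel=[
    [-3, -3, 0],
    [-7.2, -7.5, 0],
    [-11.4, -12, 0],
    [-15.6, -16.5, 0],
    [-20, -21, 0],
  ],
  claw=[0, 0, 0, 0, 0],
)

```text
t: 0.72
ee_pos: [0.2962, 0.2592, 0.2085]
ee_rot: [3.142, 0.0, 3.106]
force: [0.9, 0.1, 0.6]
opening: -0.001
```

```bash
cat >> h.py <<'E'
np.set_printoptions(precision=4,suppress=True)
BC=np.array([.466,-.077]);BY=-.037
Rb=np.array([[np.cos(BY),-np.sin(BY)],[np.sin(BY),np.cos(BY)]])
def w(b): return BC+Rb@np.array(b)/1000       # board mm -> world m
def b(p): return Rb.T@(np.array(p)[:2]-BC)*1000
P=np.array([-43,-97.])
def lev(j,side,rho=82,gap=0): # finger centre, board mm; side +1 = ccw side
    t=j-1.95;u=np.array([np.cos(t),np.sin(t)]);n=side*np.array([-np.sin(t),np.cos(t)])
    return P+rho*u+(9+11*abs(n[0])+14.5*abs(n[1])+gap)*n
def go(targets,z=None): # board-mm targets -> travel rows in tool axes from current pose (cm)
    s=env.sense();M=R.from_euler('xyz',s['ee_rot'])
    for q in targets:
        q=list(q);W=np.r_[w(q[:2]),q[2]/1000 if len(q)>2 else s['ee_pos'][2]]
        print(q,M.inv().apply(W-s['ee_pos'])*100)
def st():
    s=env.sense();print('t',s['t'],'board',b(s['ee_pos']),'z',s['ee_pos'][2],'rot',s['ee_rot'],'F',s['force'],s['opening'])
E
python3 - <<'E'
from h import *
st()
print('gouge handle',pt('top',380,248,.01),pt('top',465,239,.01))
for j in np.arange(1.447,-.01,-.1): print(round(j,2),lev(j,1))
t=lev(1.447,1,gap=6);print(t)
go([(*t,200),(*t,27)])
E
```

```text
t 0.725 board [-182.0946  329.6426] z 0.20848187657699635 rot [3.1416 0.0002 3.1065] F [0.8541 0.0982 0.6374] -0.0006813137479713718
gouge handle [ 0.2886 -0.2436  0.01  ] [ 0.309  -0.4517  0.01  ]
1.45 [  41.8622 -112.867 ]
1.35 [  39.9531 -121.1162]
1.25 [  37.1264 -129.2828]
1.15 [  33.3673 -137.2519]
1.05 [  28.6779 -144.9031]
0.95 [  23.0783 -152.1125]
0.85 [  16.6078 -158.7565]
0.75 [   9.3248 -164.7147]
0.65 [   1.3068 -169.8736]
0.55 [  -7.3508 -174.1295]
0.45 [ -16.5361 -177.3919]
0.35 [ -25.1897 -179.6163]
0.25 [ -32.1841 -181.1601]
0.15 [ -39.4469 -182.1016]
0.05 [ -46.9341 -182.3853]
[  44.7546 -107.6101]
[np.float64(44.75456663650167), np.float64(-107.61014274908081), 200] [-22.603  -43.7676   0.8533]
[np.float64(44.75456663650167), np.float64(-107.61014274908081), 27] [-22.5989 -43.7677  18.1533]
```

>>> step_arm(
  dr=[
    [0, 0, 0],
    [0, 0, 0],
    [0, 0, 0],
    [0, 0, 0],
    [0, 0, 0],
  ],
  travel=[
    [-2.3, -4.4, 0],
    [-5, -9.5, 0],
    [-7.6, -14.6, 0],
    [-10, -19.5, 0],
    [-12.6, -24.4, 0],
  ],
  claw=[0, 0, 0, 0, 0],
)

```text
t: 1.35
ee_pos: [0.4129, 0.0106, 0.2085]
ee_rot: [3.141, -0.0, 3.103]
force: [0.2, 0.0, 1.3]
opening: 0.002
```

>>> step_arm(
  dr=[
    [0, 0, 0],
    [0, 0, 0],
    [0, 0, 0],
    [0, 0, 0],
    [0, 0, 0],
  ],
  travel=[
    [-2.6, -5, 0],
    [-5.2, -10, 0],
    [-7.8, -15, 3],
    [-10, -19.4, 8],
    [-10, -19.4, 12],
  ],
  claw=[0, 0, 0, 0, 0],
)

```text
t: 1.98
ee_pos: [0.5065, -0.1886, 0.0871]
ee_rot: [-3.14, 0.001, 3.101]
force: [0.3, -0.1, -0.5]
opening: 0.002
```

Run:
```python
from h import *
st()
crop('top','t1.png',240,110,160,110,4);crop('side','s1.png',300,130,120,140,4)
t=lev(1.447,1,gap=6)
go([(*t,27)])
```

```text
t 1.975 board [  44.5697 -110.0458] z 0.08708267810403755 rot [-3.1403  0.0014  3.1009] F [ 0.3277 -0.1366 -0.5461] 0.0020350322391926787
[np.float64(44.75456663650167), np.float64(-107.61014274908081), 27] [-0.5841 -0.2113  5.6177]
```

View pics/s1.png

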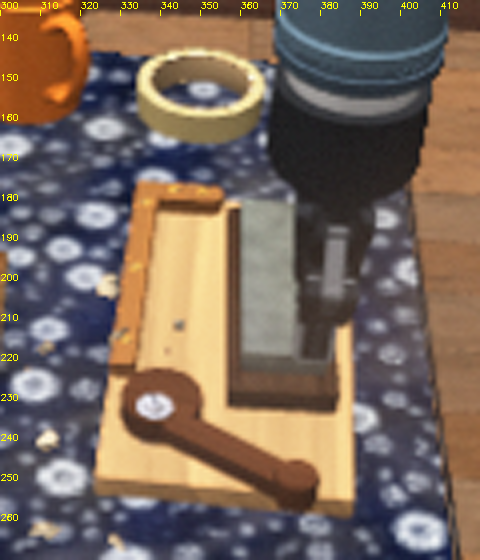

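Side view: closed fingers hover over the board's far right with their tip at (378,218), the lever end at (375,251) and the stone undisturbed. Now I'll descend.

>>> step_arm(
  dr=[
    [0, 0, 0],
    [0, 0, 0],
    [0, 0, 0],
  ],
  travel=[
    [-0.4, 0, 2],
    [-0.4, 0, 5],
    [-0.4, 0, 5],
  ],
  claw=[0, 0, 0],
)

```text
t: 2.45
ee_pos: [0.5082, -0.1841, 0.0384]
ee_rot: [3.14, -0.003, 3.105]
force: [-0.8, 0.4, 0.3]
opening: -0.003
```

Run:
```python
from h import *
st()
t=lev(1.447,1,gap=6)
go([(*t,27)]+[lev(j,1) for j in (1.4,1.3,1.2,1.1,1.0,.9,.8,.7,.6,.5,.4,.3,.2,.1,0,-.05)])
```

```text
t 2.45 board [  46.1013 -105.5147] z 0.03839693408356761 rot [ 3.1399 -0.0029  3.1045] F [-0.8097  0.4189  0.3307] -0.002826552159103581
[np.float64(44.75456663650167), np.float64(-107.61014274908081), 27] [ 0.1314 -0.2115  1.1397]
[np.float64(41.077670561860124), np.float64(-116.74741971310517)] [ 0.5023 -1.1233 -0.0005]
[np.float64(38.74010241948635), np.float64(-124.9715945560909)] [ 0.736  -1.9457 -0.0013]
[np.float64(35.47602013157035), np.float64(-133.06011136363585)] [ 1.0624 -2.7546 -0.0017]
[np.float64(31.27835620323696), np.float64(-140.89511103469314)] [ 1.4821 -3.5381 -0.0019]
[np.float64(26.157521132625845), np.float64(-148.35412246503333)] [ 1.9941 -4.2841 -0.0017]
[np.float64(20.142556440971322), np.float64(-155.31304780946402)] [ 2.5956 -4.98   -0.0012]
[np.float64(13.28172652016585), np.float64(-161.64937862071204)] [ 3.2817 -5.6136 -0.0003]
[np.float64(5.642508220874124), np.float64(-167.24553194574418)] [ 4.0455 -6.1733  0.0009]
[np.float64(-2.6890405251415608), np.float64(-171.9921888462863)] [ 4.8787 -6.648   0.0025]
[np.float64(-11.609528447413517), np.float64(-175.79151572743356)] [ 5.7707 -7.028   0.0044]
[np.float64(-21.000067113297792), np.float64(-178.56015140939763)] [ 6.7097 -7.3049  0.0066]
[np.float64(-28.441332609029597), np.float64(-180.41339331843054)] [ 7.4538 -7.4903  0.0085]
[np.float64(-35.56661286054379), np.float64(-181.68105891394288)] [ 8.1664 -7.6171  0.0103]
[np.float64(-42.94106121683852), np.float64(-182.32025241049146)] [ 8.9038 -7.681   0.0123]
[np.float64(-50.515258408586114), np.float64(-182.2760287825397)] [ 9.6612 -7.6767  0.0145]
[np.float64(-54.3585057497022), np.float64(-181.98120800156258)] [10.0455 -7.6472  0.0157]
```

>>> step_arm(
  dr=[
    [0, 0, 0],
    [0, 0, 0],
    [0, 0, 0],
    [0, 0, 0],
    [0, 0, 0],
  ],
  travel=[
    [0, 0, 1],
    [0.3, -0.6, 1],
    [0.5, -1.1, 1],
    [0.7, -1.9, 1],
    [1.1, -2.8, 1],
  ],
  claw=[0, 0, 0, 0, 0],
)

```text
t: 3.08
ee_pos: [0.4972, -0.2139, 0.0289]
ee_rot: [-3.141, 0.001, 3.104]
force: [0.7, 0.5, 0.2]
opening: -0.0
```

>>> step_arm(
  dr=[
    [0, 0, 0],
    [0, 0, 0],
    [0, 0, 0],
    [0, 0, 0],
    [0, 0, 0],
  ],
  travel=[
    [0.4, -0.8, 0],
    [0.9, -1.5, 0],
    [1.5, -2.2, 0],
    [2.2, -2.9, 0],
    [3, -3.4, 0],
  ],
  claw=[0, 0, 0, 0, 0],
)

```text
t: 3.7
ee_pos: [0.4654, -0.2463, 0.0286]
ee_rot: [3.142, -0.0, 3.104]
force: [1.0, 0.0, 0.1]
opening: 0.002
```

Run:
```python
from h import *
st()
crop('top','t2.png',240,120,160,110,5)
go([lev(j,1) for j in (.7,.6,.5,.4,.3,.2,.1,0,-.05)])
```

```text
t 3.7 board [   5.6825 -169.2268] z 0.02860038316768631 rot [ 3.1416 -0.0001  3.1036] F [1.0026 0.0284 0.1043] 0.0021146053391766064
[np.float64(5.642508220874124), np.float64(-167.24553194574418)] [-0.0924  0.2212 -0.0001]
[np.float64(-2.6890405251415608), np.float64(-171.9921888462863)] [ 0.7403 -0.2544  0.0007]
[np.float64(-11.609528447413517), np.float64(-175.79151572743356)] [ 1.6319 -0.6353  0.0016]
[np.float64(-21.000067113297792), np.float64(-178.56015140939763)] [ 2.5706 -0.9132  0.0026]
[np.float64(-28.441332609029597), np.float64(-180.41339331843054)] [ 3.3146 -1.0993  0.0033]
[np.float64(-35.56661286054379), np.float64(-181.68105891394288)] [ 4.027  -1.2268  0.0041]
[np.float64(-42.94106121683852), np.float64(-182.32025241049146)] [ 4.7643 -1.2916  0.0048]
[np.float64(-50.515258408586114), np.float64(-182.2760287825397)] [ 5.5217 -1.288   0.0056]
[np.float64(-54.3585057497022), np.float64(-181.98120800156258)] [ 5.9061 -1.2589  0.006 ]
```

View pics/t2.png

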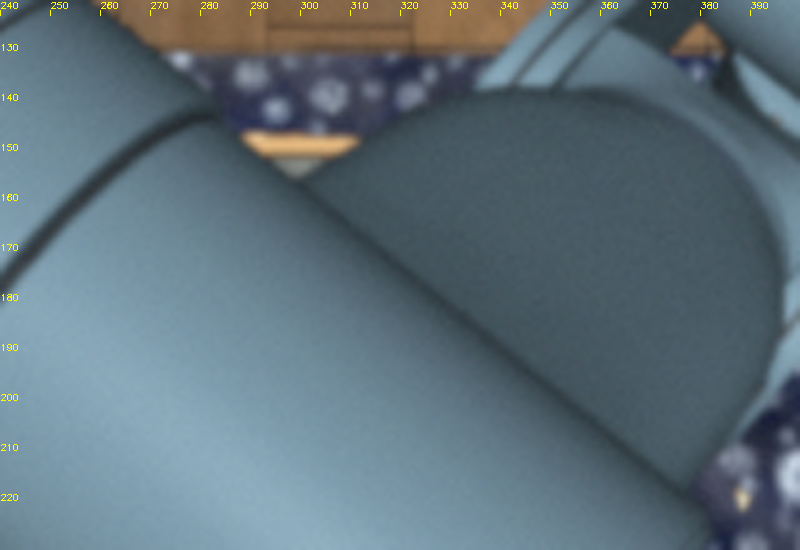

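The arm covers the top view, so I'll check with the side camera.

Run:
```python
from h import *
crop('side','s2.png',300,150,120,130,4)
```

```text
(no output)
```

View pics/s2.png

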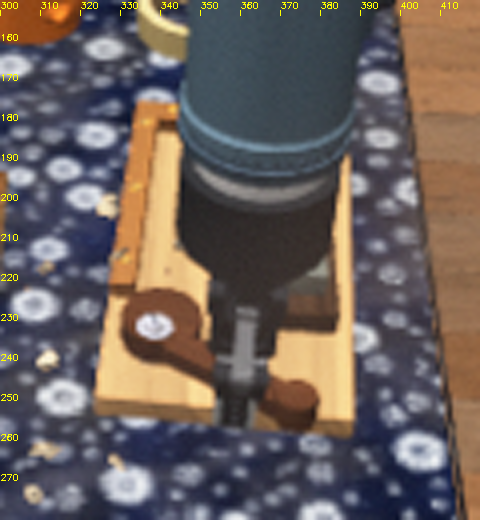

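```bash
python3 - <<'E'
from h import *
s=env.sense();p=s['ee_pos'];print(p,px('side',p),px('top',p))
for z in(.03,.06,.1,.15):print(z,px('side',[p[0],p[1],z]))
print('piv',px('side',[*w([-43,-97]),.043]),'end',[px('side',[*w(P+93*np.array([np.cos(j-1.95),np.sin(j-1.95)])),.044]) for j in(1.447,.7,0)])
E
python3 - <<'E'
from h import *
st();crop('side','s3.png',335,215,60,60,10)
E
```

```text
[ 0.465  -0.2462  0.0285] [[357.3727 261.1953]] [[379.7263 174.9446]]
0.03 [[357.4221 260.7356]]
0.06 [[358.4639 251.0295]]
0.1 [[359.9246 237.3905]]
0.15 [[361.8756 219.119 ]]
piv [[337.9814 231.2059]] end [array([[373.7819, 248.4276]]), array([[348.549 , 261.0852]]), array([[318.4155, 257.588 ]])]
t 3.8 board [   5.2206 -169.1162] z 0.028545623831117972 rot [ 3.1413 -0.0006  3.1029] F [ 0.043  -0.8376 -0.2751] 0.002638162669652144
```

View pics/s3.png

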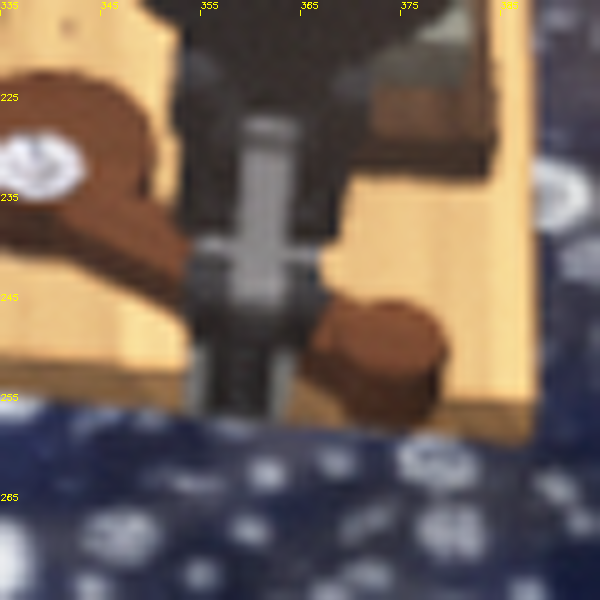

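Pictures count 8. The finger tip shows at row ~257 where the TCP projects to row 261, so the real tip sits about 1 cm above the reported TCP. It slid over the lever: its end is still at (374,250) and nothing has moved. I'll go back over and come down lower, watching the force.

>>> step_arm(
  dr=[
    [0, 0, 0],
    [0, 0, 0],
    [0, 0, 0],
    [0, 0, 0],
    [0, 0, 0],
  ],
  travel=[
    [0, 0, -4],
    [-2, 3, -4],
    [-4, 6.2, -4],
    [-4, 6.2, -2],
    [-4, 6.2, 0],
  ],
  claw=[0, 0, 0, 0, 0],
)

```text
t: 4.47
ee_pos: [0.5091, -0.1847, 0.0285]
ee_rot: [-3.141, 0.001, 3.106]
force: [-0.7, -0.1, 0.7]
opening: -0.001
```

>>> step_arm(
  dr=[
    [0, 0, 0],
    [0, 0, 0],
    [0, 0, 0],
  ],
  travel=[
    [0, 0, 0.3],
    [0, 0, 0.6],
    [0, 0, 0.6],
  ],
  claw=[0, 0, 0],
)

```text
t: 4.85
ee_pos: [0.5086, -0.1857, 0.0231]
ee_rot: [-3.141, 0.001, 3.104]
force: [0.3, 0.4, -0.7]
opening: 0.001
```

>>> step_arm(
  dr=[
    [0, 0, 0],
    [0, 0, 0],
    [0, 0, 0],
  ],
  travel=[
    [0, 0, 0.2],
    [0, 0, 0.4],
    [0, 0, 0.4],
  ],
  claw=[0, 0, 0],
)

```text
t: 5.22
ee_pos: [0.5082, -0.1855, 0.0186]
ee_rot: [3.142, -0.0, 3.104]
force: [-0.1, -0.2, 0.8]
opening: -0.005
```

Run:
```python
from h import *
st();p=env.sense()['ee_pos'];print(px('side',p))
crop('side','s4.png',335,205,70,70,8)
```

```text
t 5.225 board [  46.2046 -106.8239] z 0.01855215915001733 rot [ 3.1415 -0.0001  3.1037] F [-0.1494 -0.177   0.8363] -0.005159515584480884
[[376.2956 245.4562]]
```

View pics/s4.png

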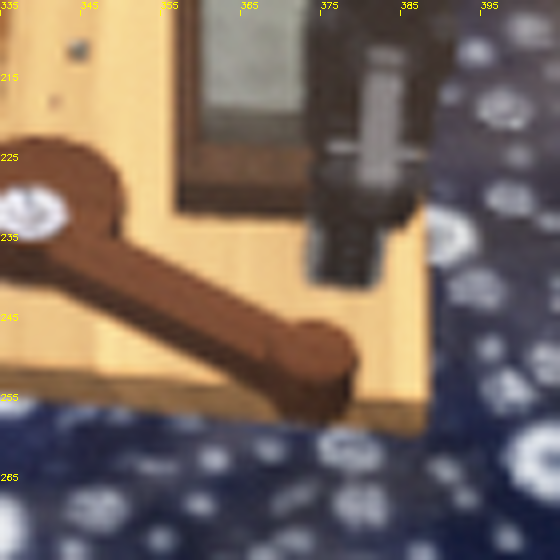

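Picture 9: the finger tip is at (378,240) between stone and lever, with the lever end at (374,250). The tip offset of about 13 mm holds, since the TCP reads below the board top with no contact. I'll go down another 5 mm and sweep.

>>> step_arm(
  dr=[
    [0, 0, 0],
    [0, 0, 0],
    [0, 0, 0],
  ],
  travel=[
    [0, 0, 0.3],
    [0, 0, 0.5],
    [0, 0, 0.5],
  ],
  claw=[0, 0, 0],
)

```text
t: 5.65
ee_pos: [0.5081, -0.1854, 0.0133]
ee_rot: [3.141, -0.0, 3.104]
force: [0.3, 0.3, 0.5]
opening: -0.001
```

>>> step_arm(
  dr=[
    [0, 0, 0],
    [0, 0, 0],
    [0, 0, 0],
  ],
  travel=[
    [0.2, -0.4, 0],
    [0.5, -1, 0],
    [0.6, -1.4, 0],
  ],
  claw=[0, 0, 0],
)

```text
t: 6.02
ee_pos: [0.5013, -0.1991, 0.0136]
ee_rot: [3.141, -0.001, 3.103]
force: [-0.1, 3.6, 0.6]
opening: 0.001
```

Run:
```python
from h import *
st()
go([lev(j,1) for j in np.arange(1.3,-.06,-.1)])
```

```text
t 6.025 board [  39.8194 -120.6802] z 0.013584480496431059 rot [ 3.1406 -0.0005  3.1033] F [-0.1356  3.5967  0.561 ] 0.0005181386987369717
[np.float64(38.74010241948635), np.float64(-124.9715945560909)] [ 0.1074 -0.4293 -0.0004]
[np.float64(35.47602013157035), np.float64(-133.06011136363585)] [ 0.4327 -1.2386 -0.001 ]
[np.float64(31.278356203236946), np.float64(-140.89511103469314)] [ 0.8515 -2.0226 -0.0016]
[np.float64(26.157521132625824), np.float64(-148.35412246503333)] [ 1.3626 -2.7692 -0.0021]
[np.float64(20.142556440971298), np.float64(-155.31304780946402)] [ 1.9632 -3.4659 -0.0024]
[np.float64(13.281726520165808), np.float64(-161.64937862071213)] [ 2.6484 -4.1004 -0.0027]
[np.float64(5.642508220874088), np.float64(-167.24553194574418)] [ 3.4116 -4.661  -0.0029]
[np.float64(-2.6890405251416), np.float64(-171.99218884628633)] [ 4.2442 -5.1367 -0.0029]
[np.float64(-11.609528447413581), np.float64(-175.79151572743362)] [ 5.1357 -5.5178 -0.0029]
[np.float64(-21.000067113297874), np.float64(-178.56015140939766)] [ 6.0744 -5.7959 -0.0027]
[np.float64(-28.441332609029665), np.float64(-180.41339331843056)] [ 6.8183 -5.9822 -0.0025]
[np.float64(-35.566612860543856), np.float64(-181.6810589139429)] [ 7.5306 -6.1099 -0.0022]
[np.float64(-42.941061216838605), np.float64(-182.32025241049146)] [ 8.268  -6.1748 -0.0019]
[np.float64(-50.515258408586206), np.float64(-182.2760287825397)] [ 9.0254 -6.1714 -0.0015]
```

Contact at 3.6 N, as the stiff lever should give. Now the sweep along the arc.

>>> step_arm(
  dr=[
    [0, 0, 0],
    [0, 0, 0],
    [0, 0, 0],
    [0, 0, 0],
    [0, 0, 0],
  ],
  travel=[
    [0.1, -0.5, 0],
    [0.4, -1.3, 0],
    [0.9, -2.1, 0],
    [1.4, -2.8, 0],
    [2, -3.5, 0],
  ],
  claw=[0, 0, 0, 0, 0],
)

```text
t: 6.65
ee_pos: [0.4799, -0.2329, 0.014]
ee_rot: [3.14, -0.001, 3.104]
force: [-2.6, 8.5, 6.9]
opening: -0.001
```

>>> step_arm(
  dr=[
    [0, 0, 0],
    [0, 0, 0],
    [0, 0, 0],
    [0, 0, 0],
    [0, 0, 0],
  ],
  travel=[
    [0.7, -0.6, 0],
    [1.4, -1.2, 0],
    [2.3, -1.7, 0],
    [3.1, -2, 0],
    [4.1, -2.3, 0],
  ],
  claw=[0, 0, 0, 0, 0],
)

```text
t: 7.28
ee_pos: [0.4389, -0.2556, 0.0137]
ee_rot: [-3.141, 0.001, 3.104]
force: [2.7, 2.2, -0.7]
opening: 0.002
```

Run:
```python
from h import *
st()
go([lev(j,1) for j in np.arange(.4,-.12,-.1)])
```

```text
t 7.275 board [ -20.5077 -179.5203] z 0.013747380292327728 rot [-3.1406  0.0013  3.1039] F [ 2.6965  2.2428 -0.6625] 0.002138287396803665
[np.float64(-21.000067113297792), np.float64(-178.56015140939763)] [ 0.0493  0.096  -0.0002]
[np.float64(-28.441332609029597), np.float64(-180.41339331843054)] [ 0.7933 -0.0899 -0.001 ]
[np.float64(-35.56661286054379), np.float64(-181.68105891394288)] [ 1.5057 -0.2172 -0.0018]
[np.float64(-42.94106121683852), np.float64(-182.32025241049146)] [ 2.2431 -0.2816 -0.0027]
[np.float64(-50.51525840858609), np.float64(-182.27602878253973)] [ 3.0006 -0.2778 -0.0037]
[np.float64(-58.22765861404011), np.float64(-181.49641894881526)] [ 3.7718 -0.2004 -0.0049]
```

>>> step_arm(
  dr=[
    [0, 0, 0],
    [0, 0, 0],
    [0, 0, 0],
    [0, 0, 0],
    [0, 0, 0],
  ],
  travel=[
    [0.8, -0.1, 0],
    [1.5, -0.2, 0],
    [2.2, -0.3, 0],
    [2.7, -0.3, 0],
    [3, -0.3, 0],
  ],
  claw=[0, 0, 0, 0, 0],
)

```text
t: 7.9
ee_pos: [0.4084, -0.2567, 0.0137]
ee_rot: [-3.142, 0.0, 3.104]
force: [4.1, 1.7, -0.3]
opening: 0.005
```

>>> step_arm(
  dr=[
    [0, 0, 0],
    [0, 0, 0],
  ],
  travel=[
    [0.3, 0.1, 0],
    [0.4, 0.1, 0],
  ],
  claw=[0, 0],
)

```text
t: 8.15
ee_pos: [0.4055, -0.2561, 0.0139]
ee_rot: [-3.14, 0.002, 3.103]
force: [8.1, 2.2, -1.7]
opening: 0.002
```

Run:
```python
from h import *
st()
```

```text
t 8.15 board [ -53.7848 -181.1979] z 0.013881235493704243 rot [-3.1405  0.0022  3.1034] F [ 8.0958  2.1768 -1.6701] 0.002344963190760042
```

>>> step_arm(
  dr=[
    [0, 0, 0],
    [0, 0, 0],
  ],
  travel=[
    [0.2, 0, 0],
    [0.3, 0, 0],
  ],
  claw=[0, 0],
)

```text
t: 8.4
ee_pos: [0.4052, -0.2562, 0.0141]
ee_rot: [-3.14, 0.007, 3.102]
force: [17.5, 6.0, -5.9]
opening: -0.004
```

>>> step_arm(
  dr=[
    [0, 0, 0],
    [0, 0, 0],
    [0, 0, 0],
    [0, 0, 0],
    [0, 0, 0],
  ],
  travel=[
    [-0.8, -0.2, 0],
    [-1.2, -0.3, -3],
    [-1.4, -0.3, -8],
    [-3.5, 3, -8],
    [-6.5, 7.5, -8],
  ],
  claw=[0, 0, 0, 0, 0],
)

```text
t: 9.02
ee_pos: [0.4694, -0.1839, 0.0944]
ee_rot: [-3.14, 0.0, 3.101]
force: [0.5, -1.3, -0.4]
opening: -0.0
```

>>> step_arm(
  dr=[
    [0, 0, 0],
    [0, 0, 0],
    [0, 0, 0],
    [0, 0, 0],
  ],
  travel=[
    [-2.5, 4.2, 0],
    [-5, 8.3, 0],
    [-7.4, 12.4, 0],
    [-7.4, 12.4, 0],
  ],
  claw=[0, 0, 0, 0],
)

```text
t: 9.52
ee_pos: [0.5486, -0.0597, 0.0933]
ee_rot: [-3.141, -0.001, 3.108]
force: [-1.0, -0.6, -0.2]
opening: -0.001
```

Run:
```python
from h import *
st()
crop('side','s5.png',300,150,120,130,5)
go([(82,18,13),(70,18.7,13),(22,21.5,13),(20,21.5,13)])
```

```text
t 9.525 board [81.8847 20.3789] z 0.09326923114397521 rot [-3.1412 -0.001   3.1083] F [-0.9604 -0.5785 -0.232 ] -0.0012033490760403668
[82, 18, 13] [-0.1052 -0.0853  8.0161]
[70, 18.7, 13] [ 1.0946 -0.0122  8.018 ]
[22, 21.5, 13] [5.8939 0.2801 8.0258]
[20, 21.5, 13] [6.0939 0.2807 8.0261]
```

View pics/s5.png

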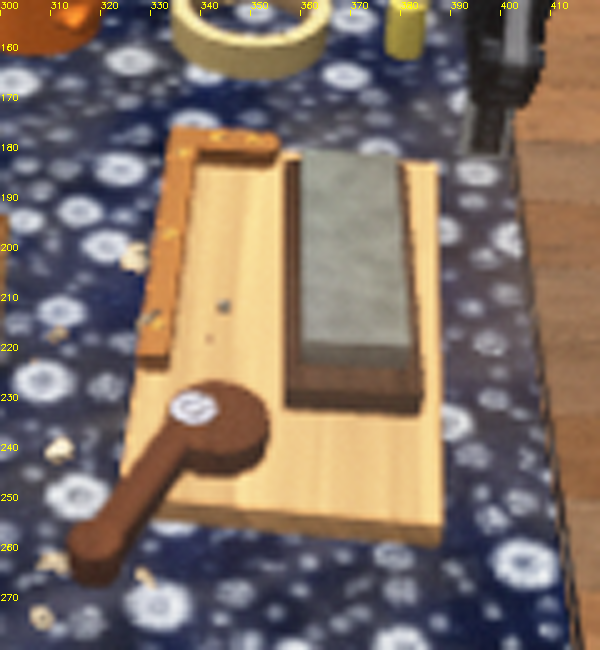

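Picture 10: the lever is fully open (end at (318,258), predicted (318.4,257.6)) and the stone is unmoved. Next I'll push the stone sideways.

>>> step_arm(
  dr=[
    [0, 0, 0],
    [0, 0, 0],
    [0, 0, 0],
    [0, 0, 0],
    [0, 0, 0],
  ],
  travel=[
    [0, 0, 3],
    [0, 0, 7],
    [0, 0, 8],
    [0.5, 0, 8],
    [1, 0, 8],
  ],
  claw=[0, 0, 0, 0, 0],
)

```text
t: 10.2
ee_pos: [0.5385, -0.0623, 0.0149]
ee_rot: [-3.141, 0.002, 3.103]
force: [0.1, 0.3, 0.0]
opening: -0.001
```

>>> step_arm(
  dr=[
    [0, 0, 0],
    [0, 0, 0],
    [0, 0, 0],
    [0, 0, 0],
    [0, 0, 0],
  ],
  travel=[
    [0.5, 0.1, 0],
    [1, 0.1, 0],
    [1.5, 0.2, 0],
    [2, 0.2, 0],
    [2.5, 0.3, 0],
  ],
  claw=[0, 0, 0, 0, 0],
)

```text
t: 10.82
ee_pos: [0.5152, -0.0583, 0.015]
ee_rot: [-3.14, 0.005, 3.104]
force: [5.6, -1.1, 5.4]
opening: -0.004
```

>>> step_arm(
  dr=[
    [0, 0, 0],
    [0, 0, 0],
    [0, 0, 0],
  ],
  travel=[
    [0.5, 0.1, 0],
    [1, 0.1, 0],
    [1.5, 0.1, 0],
  ],
  claw=[0, 0, 0],
)

```text
t: 11.2
ee_pos: [0.5003, -0.0566, 0.0149]
ee_rot: [-3.14, 0.005, 3.104]
force: [5.8, -0.3, 5.6]
opening: -0.004
```

Run:
```python
from h import *
st()
```

```text
t 11.2 board [33.5543 21.7027] z 0.014929141300416178 rot [-3.1404  0.005   3.1038] F [ 5.7953 -0.2595  5.6474] -0.004325573447512289
```

>>> step_arm(
  dr=[
    [0, 0, 0],
    [0, 0, 0],
    [0, 0, 0],
    [0, 0, 0],
  ],
  travel=[
    [0.2, 0, -0.3],
    [0.5, 0.1, -0.3],
    [0.8, 0.1, -0.3],
    [1, 0.1, -0.3],
  ],
  claw=[0, 0, 0, 0],
)

```text
t: 11.7
ee_pos: [0.4881, -0.0545, 0.0165]
ee_rot: [3.141, -0.0, 3.104]
force: [2.7, -0.2, -0.1]
opening: 0.001
```

>>> step_arm(
  dr=[
    [0, 0, 0],
    [0, 0, 0],
  ],
  travel=[
    [0.2, 0, 0],
    [0.3, 0, 0],
  ],
  claw=[0, 0],
)

```text
t: 11.95
ee_pos: [0.4849, -0.0544, 0.0164]
ee_rot: [3.141, -0.0, 3.104]
force: [1.2, -0.9, -1.1]
opening: -0.002
```

Run:
```python
from h import *
st()
```

```text
t 11.95 board [18.1024 23.2446] z 0.016447843286858742 rot [ 3.1414 -0.0004  3.1037] F [ 1.2439 -0.9159 -1.1272] -0.0016517769194670591
```

>>> step_arm(
  dr=[
    [0, 0, 0],
    [0, 0, 0],
  ],
  travel=[
    [0.2, 0, 0],
    [0.3, 0, 0],
  ],
  claw=[0, 0],
)

```text
t: 12.2
ee_pos: [0.4819, -0.0544, 0.0165]
ee_rot: [3.142, -0.0, 3.104]
force: [2.2, -0.9, -2.3]
opening: -0.002
```

>>> step_arm(
  dr=[
    [0, 0, 0],
    [0, 0, 0],
  ],
  travel=[
    [0.1, 0, 0],
    [0.2, 0, 0],
  ],
  claw=[0, 0],
)

```text
t: 12.45
ee_pos: [0.4803, -0.0545, 0.0166]
ee_rot: [-3.141, 0.0, 3.104]
force: [2.3, -1.0, -1.4]
opening: -0.006
```

>>> step_arm(
  dr=[
    [0, 0, 0],
    [0, 0, 0],
  ],
  travel=[
    [0.1, 0, 0],
    [0.2, 0, 0],
  ],
  claw=[0, 0],
)

```text
t: 12.7
ee_pos: [0.4795, -0.0545, 0.017]
ee_rot: [-3.141, 0.003, 3.103]
force: [6.9, 0.5, -1.3]
opening: -0.004
```

>>> step_arm(
  dr=[
    [0, 0, 0],
    [0, 0, 0],
  ],
  travel=[
    [0.1, 0, 0],
    [0.2, 0, 0],
  ],
  claw=[0, 0],
)

```text
t: 12.95
ee_pos: [0.4795, -0.0546, 0.0176]
ee_rot: [-3.141, 0.006, 3.103]
force: [10.8, 2.6, 0.1]
opening: 0.002
```

Run:
```python
from h import *
st()
s=env.sense();p=s['ee_pos']
im=env.capture('side');tp=env.capture('top');cv2.imwrite('pics/rawside.png',im[:,:,::-1]);cv2.imwrite('pics/rawtop.png',tp[:,:,::-1])
a=cv2.resize(im[160:260,315:405],None,fx=6,fy=6,interpolation=cv2.INTER_CUBIC)
t=cv2.resize(tp[130:230,240:380],(250,180))
o=np.zeros((600,800,3),np.uint8);o[:,:540]=a;o[:180,545:795]=t
cv2.imwrite('pics/s6.png',o[:,:,::-1]);print(px('side',p))
def q(bx,by,z):print((bx,by,z),(px('side',[*w((bx,by)),z])[0]-[315,160])*6)
for a in((-57,-65,.021),(9,-65,.021),(9,-65,.039),(-57,-65,.039),(9,113,.039),(-57,113,.039),(-49,-51,.055),(1,-51,.055)):q(*a)
```

```text
t 12.95 board [12.626  22.9226] z 0.01763708654322177 rot [-3.141   0.0065  3.103 ] F [10.7569  2.5953  0.0541] 0.0016282840066380762
[[363.3579 207.7497]]
(-57, -65, 0.021) [106.6596 408.6612]
(9, -65, 0.021) [274.252  423.5286]
(9, -65, 0.039) [277.8556 389.8156]
(-57, -65, 0.039) [108.2453 374.923 ]
(9, 113, 0.039) [292.4674 118.4378]
(-57, 113, 0.039) [144.2028 106.4974]
(-49, -51, 0.055) [133.3721 322.2256]
(1, -51, 0.055) [261.7898 333.3124]
```

View pics/s6.png

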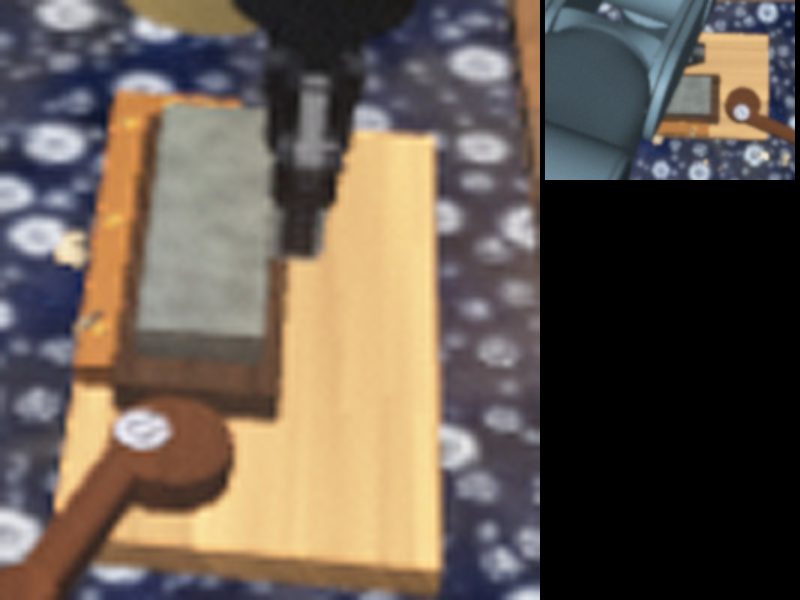

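Picture 11: the stone lies along the fence, with its right-end far foot corner at crop (275,418) against (274,423) predicted for home. The lever is still open, and the push read 10.8 N against the fence. Now back off and go to the lever's other side.

>>> step_arm(
  dr=[
    [0, 0, 0],
    [0, 0, 0],
    [0, 0, 0],
    [0, 0, 0],
    [0, 0, 0],
  ],
  travel=[
    [-0.8, 0, 0],
    [-1.8, 0, 0],
    [-1.8, 0, -4],
    [-1.8, 0, -9],
    [-1.8, -4, -9],
  ],
  claw=[0, 0, 0, 0, 0],
)

```text
t: 13.68
ee_pos: [0.4952, -0.0942, 0.1103]
ee_rot: [-3.14, 0.006, 3.108]
force: [0.4, -0.6, -0.4]
opening: 0.001
```

Run:
```python
from h import *
st()
t=lev(0,-1,gap=5);print(t,w(t))
go([(*t,100),(*t,15)])
```

```text
t 13.675 board [ 29.8181 -16.1483] z 0.11025648523713702 rot [-3.1399  0.0058  3.1076] F [ 0.4068 -0.5701 -0.3934] 0.0013754274667847983
[-100.8392 -162.2225] [ 0.3592 -0.2354]
[np.float64(-100.83919650804427), np.float64(-162.22246032133842), 100] [ 13.115  -14.5667   0.9738]
[np.float64(-100.83919650804427), np.float64(-162.22246032133842), 15] [ 13.1642 -14.5527   9.4737]
```

>>> step_arm(
  dr=[
    [0, 0, 0],
    [0, 0, 0],
    [0, 0, 0],
    [0, 0, 0],
    [0, 0, 0],
  ],
  travel=[
    [3.3, -3.5, 0],
    [6.7, -7.3, 0],
    [10, -11, 0],
    [13.4, -14.5, 0],
    [13.4, -14.5, 3],
  ],
  claw=[0, 0, 0, 0, 0],
)

```text
t: 14.3
ee_pos: [0.3526, -0.2383, 0.0778]
ee_rot: [-3.138, 0.002, 3.099]
force: [0.3, -0.7, -0.4]
opening: -0.001
```

>>> step_arm(
  dr=[
    [0, 0, 0],
    [0, 0, 0],
    [0, 0, 0],
  ],
  travel=[
    [0, 0, 3],
    [0, 0, 6.5],
    [0, 0, 6.5],
  ],
  claw=[0, 0, 0],
)

```text
t: 14.68
ee_pos: [0.3515, -0.2327, 0.0097]
ee_rot: [3.137, -0.005, 3.104]
force: [-1.2, 0.2, 0.2]
opening: 0.002
```

Run:
```python
from h import *
st()
for j in np.arange(0,1.75,.1): print(round(j,2),end=' ');go([lev(j,-1)])
```

```text
t 14.675 board [-108.6603 -159.8074] z 0.009660171859602343 rot [ 3.1365 -0.0049  3.1036] F [-1.1924  0.233   0.1938] 0.0021383949713547636
0.0 [np.float64(-96.19439793302493), np.float64(-164.07336447809485)] [-1.247  -0.4253 -0.0083]
0.1 [np.float64(-88.25573926238157), np.float64(-169.32888087745775)] [-2.0414 -0.9501 -0.0149]
0.2 [np.float64(-79.66574026597291), np.float64(-173.69263637338275)] [-2.9008 -1.3856 -0.0214]
0.3 [np.float64(-70.53449315527475), np.float64(-177.07247134801216)] [-3.8142 -1.7226 -0.0276]
0.4 [np.float64(-61.589581126995014), np.float64(-179.40438591765695)] [-4.7089 -1.9549 -0.0332]
0.5 [np.float64(-54.628017376338356), np.float64(-181.01341480273092)] [-5.4053 -2.1151 -0.0374]
0.6 [np.float64(-47.39386279159962), np.float64(-182.0264418372858)] [-6.1288 -2.2157 -0.0415]
0.7 [np.float64(-39.929640788050065), np.float64(-182.38794562857197)] [-6.8752 -2.2511 -0.0454]
0.8 [np.float64(-32.28978621516403), np.float64(-182.04390758201336)] [-7.6392 -2.2159 -0.049 ]
0.9 [np.float64(-24.54090458672808), np.float64(-180.94436118795477)] [-8.4139 -2.1051 -0.0522]
1.0 [np.float64(-16.76149446054893), np.float64(-179.046020320424)] [-9.1917 -1.9145 -0.0551]
1.1 [np.float64(-9.04112027809986), np.float64(-176.31487540831486)] [-9.9634 -1.6406 -0.0575]
1.2 [np.float64(-1.4790456362637094), np.float64(-172.72864528019093)] [-10.7193  -1.2812  -0.0594]
1.3 [np.float64(5.817640542558806), np.float64(-168.27897598461954)] [-11.4485  -0.8355  -0.0608]
1.4 [np.float64(12.73635105589882), np.float64(-162.9732858315229)] [-12.1398  -0.3043  -0.0615]
1.5 [np.float64(19.16170731660784), np.float64(-156.83616799120844)] [-12.7817   0.3101  -0.0615]
1.6 [np.float64(24.978535983977444), np.float64(-149.91027776459325)] [-13.3627   1.0032  -0.0609]
1.7 [np.float64(30.07505188249876), np.float64(-142.256650490295)] [-13.8716   1.7691  -0.0595]
```

>>> step_arm(
  dr=[
    [0, 0, 0],
    [0, 0, 0],
    [0, 0, 0],
    [0, 0, 0],
    [0, 0, 0],
  ],
  travel=[
    [-0.8, -0.2, -0.6],
    [-1.4, -0.5, -0.6],
    [-2.1, -1, -0.6],
    [-2.9, -1.4, -0.6],
    [-3.8, -1.7, -0.6],
  ],
  claw=[0, 0, 0, 0, 0],
)

```text
t: 15.3
ee_pos: [0.3912, -0.253, 0.0179]
ee_rot: [3.141, -0.0, 3.104]
force: [-1.1, 4.5, 4.8]
opening: 0.003
```

>>> step_arm(
  dr=[
    [0, 0, 0],
    [0, 0, 0],
    [0, 0, 0],
    [0, 0, 0],
    [0, 0, 0],
  ],
  travel=[
    [-0.9, -0.2, 0],
    [-1.7, -0.4, 0],
    [-2.4, -0.5, 0],
    [-3.1, -0.5, 0],
    [-3.9, -0.5, 0],
  ],
  claw=[0, 0, 0, 0, 0],
)

```text
t: 15.92
ee_pos: [0.4287, -0.2586, 0.0171]
ee_rot: [3.14, -0.002, 3.104]
force: [-4.5, 3.8, 1.0]
opening: -0.001
```

Run:
```python
from h import *
st()
for j in np.arange(.8,1.85,.1): print(round(j,2),end=' ');go([lev(j,-1)])
```

```text
t 15.925 board [ -30.515  -182.8179] z 0.01710686273982013 rot [ 3.1398 -0.0024  3.1039] F [-4.4632  3.7512  1.0151] -0.0005089906292704233
0.8 [np.float64(-32.28978621516403), np.float64(-182.04390758201336)] [0.1775 0.0773 0.0006]
0.9 [np.float64(-24.54090458672808), np.float64(-180.94436118795477)] [-0.5973  0.1878 -0.0011]
1.0 [np.float64(-16.76149446054893), np.float64(-179.046020320424)] [-1.3751  0.3782 -0.0025]
1.1 [np.float64(-9.04112027809986), np.float64(-176.31487540831486)] [-2.1469  0.6518 -0.0039]
1.2 [np.float64(-1.4790456362637165), np.float64(-172.72864528019093)] [-2.9029  1.011  -0.005 ]
1.3 [np.float64(5.817640542558802), np.float64(-168.27897598461956)] [-3.6322  1.4565 -0.0059]
1.4 [np.float64(12.7363510558988), np.float64(-162.97328583152293)] [-4.3237  1.9875 -0.0065]
1.5 [np.float64(19.16170731660784), np.float64(-156.83616799120844)] [-4.9658  2.6017 -0.0069]
1.6 [np.float64(24.978535983977427), np.float64(-149.91027776459327)] [-5.547   3.2947 -0.007 ]
1.7 [np.float64(30.075051882498734), np.float64(-142.25665049029502)] [-6.0561  4.0604 -0.0068]
1.8 [np.float64(34.34611439038918), np.float64(-133.95441724705753)] [-6.4826  4.891  -0.0063]
```

>>> step_arm(
  dr=[
    [0, 0, 0],
    [0, 0, 0],
    [0, 0, 0],
    [0, 0, 0],
    [0, 0, 0],
  ],
  travel=[
    [-0.6, 0.1, 0.2],
    [-1.4, 0.4, 0.2],
    [-2.1, 0.7, 0.2],
    [-2.9, 1, 0.2],
    [-3.6, 1.5, 0.2],
  ],
  claw=[0, 0, 0, 0, 0],
)

```text
t: 16.55
ee_pos: [0.4581, -0.2491, 0.0149]
ee_rot: [-3.137, -0.015, 3.108]
force: [-40.4, -23.5, 9.3]
opening: 0.004
```

Run:
```python
from h import *
st()
for j in np.arange(1.3,1.85,.1): print(round(j,2),end=' ');go([lev(j,-1)])
```

```text
t 16.55 board [  -1.4816 -172.298 ] z 0.01485920611508023 rot [-3.1373 -0.0155  3.1081] F [-40.4015 -23.4985   9.3176] 0.004328433238325153
1.3 [np.float64(5.817640542558806), np.float64(-168.27897598461954)] [-0.7312  0.3993 -0.013 ]
1.4 [np.float64(12.73635105589882), np.float64(-162.9732858315229)] [-1.4249  0.9274 -0.0261]
1.5 [np.float64(19.161707316607846), np.float64(-156.8361679912084)] [-2.0695  1.5388 -0.0387]
1.6 [np.float64(24.97853598397745), np.float64(-149.91027776459322)] [-2.6535  2.2293 -0.0507]
1.7 [np.float64(30.075051882498766), np.float64(-142.25665049029496)] [-3.1657  2.9929 -0.0619]
1.8 [np.float64(34.34611439038922), np.float64(-133.95441724705748)] [-3.5957  3.8216 -0.0722]
```

Force is too high here, so I'll back off and look.

>>> step_arm(
  dr=[
    [0, 0, 0],
    [0, 0, 0],
    [0, 0, 0],
  ],
  travel=[
    [0.5, -0.5, 0],
    [1.2, -1, 0],
    [1.2, -1, 0],
  ],
  claw=[0, 0, 0],
)

```text
t: 16.92
ee_pos: [0.4526, -0.256, 0.0154]
ee_rot: [-3.141, -0.002, 3.103]
force: [-6.7, -1.7, 0.8]
opening: 0.003
```

Run:
```python
from h import *
st()
im=env.capture('side');tp=env.capture('top');cv2.imwrite('pics/r2side.png',im[:,:,::-1]);cv2.imwrite('pics/r2top.png',tp[:,:,::-1])
def q(bx,by,z):print((bx,by,z),px('side',[*w((bx,by)),z])[0])
for j in(.8,.9,1,1.1,1.2,1.3,1.4,1.5):
    e=P+93*np.array([np.cos(j-1.95),np.sin(j-1.95)]);q(*e,.044)
# brown lever mask in side picture: coarse character map
h=cv2.cvtColor(im,cv2.COLOR_RGB2HSV)
for v in range(222,272):
    print(v,''.join('R' if (c:=im[v,u].astype(int))[0]>c[2]*1.6 and c[0]<150 and c[0]>45 else ('w' if c[0]>150 and c[0]>c[2]*1.3 else ('#' if c.max()<60 else '.')) for u in range(318,398)))
```

```text
t 16.925 board [  -6.7748 -179.3747] z 0.015410274753525445 rot [-3.1413 -0.0016  3.1033] F [-6.7402 -1.7364  0.7801] 0.002897754202495541
(np.float64(-5.010667997773361), np.float64(-181.88704644422845), 0.044) [352.7666 260.2776]
(np.float64(3.2741074539306254), np.float64(-177.67035998024357), 0.044) [356.8022 259.1581]
(np.float64(11.09652732014117), np.float64(-172.64764194541175), 0.044) [360.6079 257.7436]
(np.float64(18.378432567303356), np.float64(-166.8690776780472), 0.044) [364.1405 256.0546]
(np.float64(25.04706480526535), np.float64(-160.39240468217008), 0.044) [367.3612 254.1151]
(np.float64(31.035793265062196), np.float64(-153.28233573345167), 0.044) [370.2369 251.9519]
(np.float64(36.28478055153403), np.float64(-145.6099122905513), 0.044) [372.7403 249.5942]
(np.float64(40.741580518798955), np.float64(-137.45179467234442), 0.044) [374.8497 247.0725]
222 ..........RRRRRRRRRRRR.##########################.#.#...wwwwwwwwwwwwww..........
223 .........RRRRRRRRRRRRRRR###########################.#..wwwwwwwwwwwwwww..........
224 .........wwwwwwwwRRRRRRRR######################.
[... 3327 characters left out ...]
....................
264 .........www............................RRRRRRRR##.##...........................
265 ..........ww............................RRRRRRRR#..............................#
266 ...........................................R#R###.............................##
267 .............................................##...............................##
268 ...............................................................................#
269 ....................................##...................................#......
270 ..................................#.....#................................####...
271 ........................................###.............................######..
```

>>> step_arm(
  dr=[
    [0, 0, 0],
    [0, 0, 0],
    [0, 0, 0],
    [0, 0, 0],
  ],
  travel=[
    [-0.2, 0.1, 0],
    [-0.3, 0.2, 0],
    [-0.3, 0.2, 0],
    [-0.3, 0.2, 0],
  ],
  claw=[0, 0, 0, 0],
)

```text
t: 17.52
ee_pos: [0.4551, -0.2546, 0.0153]
ee_rot: [-3.14, -0.003, 3.105]
force: [-9.6, -3.6, 1.1]
opening: -0.001
```

>>> step_arm(
  dr=[
    [0, 0, 0],
    [0, 0, 0],
    [0, 0, 0],
  ],
  travel=[
    [-0.2, 0.2, 0],
    [-0.2, 0.2, 0],
    [-0.2, 0.2, 0],
  ],
  claw=[0, 0, 0],
)

```text
t: 17.9
ee_pos: [0.457, -0.2533, 0.0153]
ee_rot: [-3.139, -0.003, 3.105]
force: [-11.4, -5.8, 0.5]
opening: 0.003
```

Run:
```python
from h import *
st();s=env.sense();print(s['tau'],s['torque'])
a=cv2.imread('pics/rawside.png').astype(int);c=cv2.imread('pics/r2side.png').astype(int)
# compare stone far/right-end edges between before and after lever: grey-level rows near its right end
for n,i in(('before',a),('after',c)):
    print(n,'end column u=352',i[208:236,352].sum(1)//3);print(n,'row 205 u350-372',i[205,325:372].sum(1)//3)
```

```text
t 17.9 board [  -2.446  -176.5042] z 0.01533935019891429 rot [-3.1394 -0.0034  3.1046] F [-11.4399  -5.844    0.5141] 0.003054675299011625
[  5.7457 -46.5223 -23.8851   3.2563  -1.5746  -0.0104] [-1.0781  1.9259 -0.0023]
before end column u=352 [146 146 148 147 152 157 155 135  92  88  88  83  80  82  80  82  79  68
  59  55  60  83 116  87  85  84  83  86]
before row 205 u350-372 [ 69  65  61  59  97 133 143 144 143 144 113  84  81  93 132 148 152 155
 156 152 150 149 149 154 155 159 162 162 157 152 152 147 153 153 119  83
  82 108 170 188 187 187 185 181 176 179 184]
after end column u=352 [71 66 58 46 43 45 44 45 45 45 48 48 46 49 48 48 47 49 47 48 47 48 49 48
 51 49 59 83]
after row 205 u350-372 [ 68  62  61  56  95 131 141 143 142 143 114  92  69  40  39  38  44  55
  61  61  69 101 126 139 146 143 146 143 131 110  97  91  88  81  88  91
  87  81  85 100 102  98 106 117 121 115 104]
```

Slow pushing works smoothly, at about 12 N. The earlier peak came from pushing too fast, so I'll continue slowly.

>>> step_arm(
  dr=[
    [0, 0, 0],
    [0, 0, 0],
    [0, 0, 0],
    [0, 0, 0],
    [0, 0, 0],
  ],
  travel=[
    [-0.1, 0.1, 0],
    [-0.2, 0.1, 0],
    [-0.3, 0.2, 0],
    [-0.4, 0.2, 0],
    [-0.5, 0.3, 0],
  ],
  claw=[0, 0, 0, 0, 0],
)

```text
t: 18.52
ee_pos: [0.4598, -0.2517, 0.0151]
ee_rot: [-3.138, -0.008, 3.106]
force: [-21.9, -13.6, 2.4]
opening: 0.003
```

>>> step_arm(
  dr=[
    [0, 0, 0],
    [0, 0, 0],
    [0, 0, 0],
    [0, 0, 0],
    [0, 0, 0],
  ],
  travel=[
    [-0.1, 0.1, 0],
    [-0.2, 0.1, 0],
    [-0.3, 0.2, 0],
    [-0.4, 0.3, 0],
    [-0.5, 0.4, 0],
  ],
  claw=[0, 0, 0, 0, 0],
)

```text
t: 19.15
ee_pos: [0.462, -0.2504, 0.015]
ee_rot: [-3.135, -0.013, 3.107]
force: [-33.9, -24.9, 4.2]
opening: 0.005
```

Run:
```python
from h import *
st()
```

```text
t 19.15 board [   2.4304 -173.4001] z 0.015034212882471816 rot [-3.1346 -0.0126  3.1068] F [-33.8692 -24.9357   4.1971] 0.004585114918876437
```

Force climbs too steeply (42 N with the lever near 1.1), so something blocks it. I'll retreat to give both cameras a clear view.

>>> step_arm(
  dr=[
    [0, 0, 0],
    [0, 0, 0],
    [0, 0, 0],
    [0, 0, 0],
    [0, 0, 0],
  ],
  travel=[
    [0.6, -0.6, 0],
    [1.2, -1.4, 0],
    [1.4, -2.4, 0],
    [1.4, -2.6, -5],
    [1.4, -6, -10],
  ],
  claw=[0, 0, 0, 0, 0],
)

```text
t: 19.77
ee_pos: [0.4538, -0.3036, 0.1166]
ee_rot: [3.141, 0.001, 3.106]
force: [0.6, -1.9, -0.3]
opening: -0.001
```

>>> step_arm(
  dr=[
    [0, 0, 0],
    [0, 0, 0],
    [0, 0, 0],
    [0, 0, 0],
    [0, 0, 0],
  ],
  travel=[
    [1, -5, 0],
    [2, -10, 0],
    [3, -15, 0],
    [4, -20, 0],
    [4, -20, 0],
  ],
  claw=[0, 0, 0, 0, 0],
)

```text
t: 20.4
ee_pos: [0.4049, -0.5078, 0.1157]
ee_rot: [-3.138, 0.002, 3.1]
force: [0.6, -0.3, 0.2]
opening: -0.001
```

Run:
```python
from h import *
st()
im=env.capture('side');tp=env.capture('top');cv2.imwrite('pics/r3side.png',im[:,:,::-1]);cv2.imwrite('pics/r3top.png',tp[:,:,::-1])
a=cv2.resize(im[165:270,315:395],None,fx=5.6,fy=5.6,interpolation=cv2.INTER_CUBIC)
t=cv2.resize(tp[140:212,250:340],None,fx=3.9,fy=3.9,interpolation=cv2.INTER_CUBIC)
t2=cv2.resize(tp[140:212,300:390],None,fx=3.9,fy=3.9,interpolation=cv2.INTER_CUBIC)
o=np.zeros((600,800,3),np.uint8);o[:a.shape[0],:a.shape[1]]=a;o[:t.shape[0],449:449+t.shape[1]]=t;o[300:300+t2.shape[0],449:449+t2.shape[1]]=t2
cv2.imwrite('pics/s8.png',o[:,:,::-1])
```

```text
t 20.4 board [ -45.1538 -432.7584] z 0.11569176940457254 rot [-3.1377  0.0021  3.1   ] F [ 0.56   -0.3313  0.2024] -0.0009394847390694665
```

View pics/s8.png

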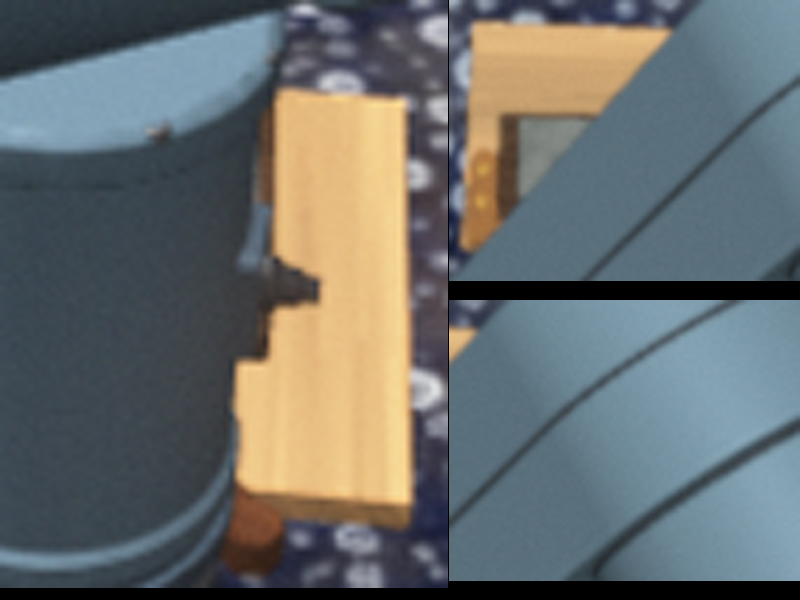

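Picture 12 (last): the arm hides the lever and most of the stone. Visible are the stone base's left end touching the stop, the lever end at about (360,258), so joint ≈1.0, and the board clear. From here I measure numerically. I'll move to the far side, where both cameras see past the arm.

>>> step_arm(
  dr=[
    [0, 0, 0],
    [0, 0, 0],
    [0, 0, 0],
    [0, 0, 0],
    [0, 0, 0],
  ],
  travel=[
    [-1.6, 5, 0],
    [-3.3, 11, 0],
    [-5, 16.8, 0],
    [-6.7, 22.6, 0],
    [-8.4, 28.4, 0],
  ],
  claw=[0, 0, 0, 0, 0],
)

```text
t: 21.12
ee_pos: [0.5008, -0.2187, 0.1161]
ee_rot: [-3.141, 0.002, 3.105]
force: [0.3, -0.8, 0.5]
opening: 0.002
```

>>> step_arm(
  dr=[
    [0, 0, 0],
    [0, 0, 0],
    [0, 0, 0],
    [0, 0, 0],
    [0, 0, 0],
  ],
  travel=[
    [-1.7, 5.8, 0],
    [-3.2, 11, 0],
    [-4.8, 17, 0],
    [-4.8, 20, 0],
    [-4.8, 20, 0],
  ],
  claw=[0, 0, 0, 0, 0],
)

```text
t: 21.75
ee_pos: [0.5551, -0.02, 0.1159]
ee_rot: [3.141, 0.001, 3.11]
force: [-0.7, -0.7, 0.5]
opening: -0.001
```

Run:
```python
from h import *
st()
im=env.capture('side');tp=env.capture('top');cv2.imwrite('pics/r4side.png',im[:,:,::-1]);cv2.imwrite('pics/r4top.png',tp[:,:,::-1])
def ch(c):
    c=c.astype(int);r,g,bb=c
    if r>1.45*bb: return 'W' if r>170 else('o' if r>125 else ('r' if r>85 else 'd'))
    return '#' if max(c)<75 else ('g' if max(c)-min(c)<28 and 75<max(c)<180 else '.')
for v in range(168,270): print(v,''.join(ch(im[v,u]) for u in range(322,392)))
```

```text
t 21.75 board [86.9244 60.2138] z 0.11593222511289974 rot [3.1408 0.0005 3.1096] F [-0.7408 -0.6512  0.5214] -0.0007946106618726513
168 gggggggggggg#g..........#########gggggggggggggg...gggggg#######ggg#ggg
169 ggggggg.ggg.####.###..#########ggggggggggggggggg.gggggggg####gggggggg.
170 gggggg.#....###################gggggggggggggggg##ggggggg.###ggggggggg.
171 gggg...#....##......########..##ggggggggggggg####.gggggg####ggggggggg.
172 .#...#######...ggg....###.......##gggggggggg#gggggggggggg###gggggggggg
173 ###########..g.........##......g##.ggggggggggggggggggggggg.ggggggggggg
174 .##.#...###.g...g......##....ggg#ggggggggggggggggggggggggggggggggggggg
175 ###......##..WWWW...ggggggggggg##ggggggggggggggggggggggggggggggggggggg
176 ......gg.###oWWWWWWWWWWWoWWoogg.gggggggggggggggggggggggggggggggggggggg
177 .......g.###WWWWWWWWW.gggggg...o.ggggggggggggggggggggggggggggggggggggg
178 ....gggg###rWWWWWWWooggggggggggggggggggggggggggggggg..gggggggggggggggg
179 ....#######oWWWWWorr.ggggggggggggggggggggggggggggg.......ggggggggggggg
180 gggggg#####oWWWWWodrgggggggggggggggggggg.rgg.ggggg....gg.gggggg#
[... 5981 characters left out ...]
ggggg#ggggggggggg########
261 ggg###gg..........###########g.#ddrrrrrrrrd#ggggg.#.ggggggggggg#######
262 gggg###gg....#...#...######ggggggddddrrrddd##gggg###ggggggggggg###gggg
263 ggggggggg...##.###...######ggggggdddddddddd##########ggggggggggg##gggg
264 ggggg...g..#....###..#########gg#dddddddddd#########.##ggggggg####gggg
265 ggggg...gg.....########.ggggg#gg.ddddddddd#######gggg##ggggggg####.ggg
266 ggggggg..gggggggggggggggggggggg.g#dddddddd#####gggggg.gggggggg#######g
267 gggggg.......ggggggggggggg.gggg######ggd#######gggggg#ggggggggg.#####g
268 ggggg..........ggggggggggggggg######gggg######ggggg###gggggggggg######
269 gggg...........ggggggggggggggg######.gggg######gg#####gggggggggg######
```

Run:
```python
from h import *
for n,q in dict(boardFR=(73,-135,21),boardNR=(-73,-135,21),boardFL=(73,135,21),homeFRfoot=(9,-65,21),homeFRtop=(9,-65,39),homeFLtop=(9,113,39),homeFLfoot=(9,113,21),homeNLtop=(-57,113,39),greyFL=(1,99,55),greyFR=(1,-51,55),greyNR=(-49,-51,55),stop_end_top=(-13,113,35),fence_end_top=(-57,-55,35)).items():
    p=[*w(q[:2]),q[2]/1000];print(n,px('side',p)[0],px('top',p)[0])
im=cv2.imread('pics/r4top.png')[:,:,::-1]
def ch(c):
    c=c.astype(int);r,g,bb=c
    if r>1.45*bb: return 'W' if r>170 else('o' if r>125 else ('r' if r>85 else 'd'))
    return '#' if max(c)<75 else ('g' if max(c)-min(c)<28 and 75<max(c)<180 else '.')
for v in range(144,212): print(v,''.join(ch(im[v,u]) for u in range(248,378)))
```

```text
boardFR [388.4318 254.8742] [365.5896 148.7274]
boardNR [322.8072 248.8422] [365.1166 206.5995]
boardFL [386.9768 182.1836] [256.3246 145.0259]
homeFRfoot [360.7087 230.5881] [336.8524 172.8083]
homeFRtop [361.3093 224.9693] [337.3612 170.884 ]
homeFLtop [363.7446 179.7396] [263.4999 168.4413]
homeFLfoot [363.1985 185.1216] [264.0231 170.4036]
homeNLtop [339.0338 177.7496] [262.1941 195.211 ]
greyFL [361.0111 177.7322] [268.762  170.0957]
greyFR [358.6316 215.5521] [331.8847 172.1806]
greyNR [337.2287 213.7043] [331.4425 192.6878]
stop_end_top [355.3838 180.2795] [263.186  177.7156]
fence_end_top [333.3636 220.8933] [332.5567 197.8412]
144 .......................gggg####gg.......#####.............g.gg.gggg........#.ggg..ggggg.g.......................###.....#####.....
145 ......................gggggg####g.......#####ggggggggg.ggggggggggg.gg........gg.....ggg.........#..............#####....#....##..#
146 .......................gggg.####g......g####gggggg.ggggggggggggggggggggggggggg.......ggg.....gg.#.ggg...........####......gg..####
147 .......................gggg#####g......g###goWW
[... 8023 characters left out ...]
WWWWWWWWWWW.ggggggggg.ggg
207 .....ggg###########....#...gggggggggg..............g......g###gggggg##ggggggggggggggggggggggggggggg.ooooooooooooooooggggggggg...g.
208 ....gggg##########g...........ggg..g...............g.....gg##......gggggggggggggggggggggggggggggggggg####gggggggggggggggggggg...gg
209 ...gggg#####.####..............g....................g....g.#.......ggggggggggggggggggggggggggggg.gg.#####.gggggggg.##ggggggggg..gg
210 ..ggggg#####g.###g................g.................gggggg###......ggg#..gggg.ggggggggggggg.#ggggg...###gggggggggggg.ggggggggg...g
211 .g.ggg.##########g.........................................#.......ggg...gggg.g.gggg##.ggggg.#gggg..g.ggggg....ggggggggggggggg....
```

Stone is home and flush by the top view: its near edge is parallel to the fence, its left end is at the stop, and the right end is within 1 px of home. The lever is at about 1.0, where the cam meets the stone. Fingers loaded in the jaw direction may be flexing, so I'll turn the tool so it pushes with its stiff axis and grip hard.

>>> step_arm(
  dr=[
    [0, 0, 0.18],
    [0, 0, 0.36],
    [0, 0, 0.54],
    [0, 0, 0.72],
    [0, 0, 0.9],
  ],
  travel=[
    [2, -4, 0],
    [4.2, -9, 0],
    [6.3, -14, 0],
    [8.4, -19, 0],
    [10.4, -24.2, 0],
  ],
  claw=[0, 0, 0, 0, 0],
  force=120,
)

```text
t: 22.48
ee_pos: [0.4409, -0.2645, 0.116]
ee_rot: [3.141, 0.001, 2.196]
force: [1.0, -1.0, -0.3]
opening: -0.002
```

>>> step_arm(
  dr=[
    [0, 0, 0.18],
    [0, 0, 0.36],
    [0, 0, 0.54],
    [0, 0, 0.72],
    [0, 0, 0.9],
  ],
  travel=[
    [0, 0, 0],
    [0, 0, 0],
    [0, 0, 0],
    [0, 0, 0],
    [0, 0, 0],
  ],
  claw=[0, 0, 0, 0, 0],
)

```text
t: 23.1
ee_pos: [0.4417, -0.2631, 0.1158]
ee_rot: [3.141, 0.0, 1.296]
force: [0.2, 0.9, 0.2]
opening: 0.003
```

>>> step_arm(
  dr=[
    [0, 0, 0.18],
    [0, 0, 0.36],
    [0, 0, 0.42],
    [0, 0, 0.42],
  ],
  travel=[
    [0, 0, 0],
    [0, 0, 3],
    [0, 0, 5],
    [0, 0, 5],
  ],
  claw=[0, 0, 0, 0],
)

```text
t: 23.6
ee_pos: [0.4408, -0.262, 0.0644]
ee_rot: [-3.139, -0.0, 0.883]
force: [0.2, -0.1, -0.4]
opening: -0.004
```

Run:
```python
from h import *
st()
for j,g in((1.,8),(1.,0),(1.1,0),(1.2,0),(1.3,0),(1.4,0),(1.5,0),(1.6,0)):
    t=j-1.95;u=np.array([np.cos(t),np.sin(t)]);n=np.array([np.sin(t),-np.cos(t)])
    print(j,end=' ');go([(*(P+84*u+(20+g)*n),14)])
```

```text
t 23.6 board [ -18.3167 -185.8144] z 0.06444032946712011 rot [-3.1385 -0.      0.8829] F [ 0.1557 -0.0629 -0.3891] -0.003579389381639295
1.0 [np.float64(-16.91425461913624), np.float64(-181.61402890729613), 14] [ 0.4189 -0.1273  5.0445]
1.0 [np.float64(-10.40693058082125), np.float64(-176.96056419158506), 14] [1.1834 0.1084 5.0438]
1.1 [np.float64(-2.587023848467336), np.float64(-173.30721694948423), 14] [1.9478 0.5092 5.0426]
1.2 [np.float64(4.8290897849342755), np.float64(-168.89143321943646), 14] [2.7484 0.8316 5.0416]
1.3 [np.float64(11.7673109633999), np.float64(-163.75733405280843), 14] [3.5772 1.0725 5.0409]
1.4 [np.float64(18.158315274385288), np.float64(-157.9562176713655), 14] [4.426  1.2295 5.0405]
1.5 [np.float64(23.938245915400262), np.float64(-151.5460469123969), 14] [5.2861 1.3009 5.0403]
1.6 [np.float64(29.049351730070814), np.float64(-144.5908700832055), 14] [6.1491 1.2861 5.0404]
```

>>> step_arm(
  dr=[
    [0, 0, 0],
    [0, 0, 0],
    [0, 0, 0],
    [0, 0, 0],
    [0, 0, 0],
  ],
  travel=[
    [0, 0, 2.5],
    [0, 0, 4.9],
    [0.4, 0, 4.9],
    [0.8, 0.1, 4.9],
    [1.1, 0.1, 4.9],
  ],
  claw=[0, 0, 0, 0, 0],
)

```text
t: 24.22
ee_pos: [0.4502, -0.2556, 0.0181]
ee_rot: [3.14, 0.002, 0.885]
force: [-5.6, -5.9, 2.1]
opening: 0.002
```

>>> step_arm(
  dr=[
    [0, 0, 0],
    [0, 0, 0],
    [0, 0, 0],
    [0, 0, 0],
  ],
  travel=[
    [0.2, 0.1, 0],
    [0.4, 0.2, 0],
    [0.5, 0.2, 0],
    [0.5, 0.2, 0],
  ],
  claw=[0, 0, 0, 0],
)

```text
t: 24.72
ee_pos: [0.4542, -0.2533, 0.0182]
ee_rot: [3.14, 0.003, 0.885]
force: [-7.3, -5.5, 2.9]
opening: 0.003
```

>>> step_arm(
  dr=[
    [0, 0, 0],
    [0, 0, 0],
    [0, 0, 0],
    [0, 0, 0],
  ],
  travel=[
    [0.2, 0.1, 0],
    [0.3, 0.2, 0],
    [0.4, 0.2, 0],
    [0.4, 0.2, 0],
  ],
  claw=[0, 0, 0, 0],
)

```text
t: 25.22
ee_pos: [0.4573, -0.2517, 0.0181]
ee_rot: [3.141, 0.004, 0.886]
force: [-11.7, -7.2, 3.6]
opening: -0.0
```

```bash
cat >> h.py <<'E'
def ch(c):
    c=c.astype(int);r,g,bb=c
    if r>1.45*bb: return 'W' if r>170 else('o' if r>125 else ('r' if r>85 else 'd'))
    return '#' if max(c)<75 else ('g' if max(c)-min(c)<28 and 75<max(c)<180 else '.')
def asc(cam,v0,v1,u0,u1):
    im=env.capture(cam)
    for v in range(v0,v1): print(v,''.join(ch(im[v,u]) for u in range(u0,u1)))
E
python3 - <<'E'
from h import *
st();s=env.sense();print('torque',s['torque'])
asc('side',236,270,326,392)
E
```

```text
t 25.225 board [  -2.2075 -174.9256] z 0.01808789415196544 rot [3.1415 0.0043 0.8855] F [-11.6719  -7.183    3.6327] -0.0004491719571263815
torque [-1.2704  1.9091 -0.0773]
236 WWWWWWodddddrd##############################drg#gggg.WWWWWWWWW....
237 WWWWWWWrddddrrd###########################droo.g#gggg.WWWWWWWW...g
238 WWWWWWWorddddrd##########################roWWW.#gggggg.oggWWWWoggg
239 WWWWWWWWorddddd#########################oWWWWWr...gggggg###WWWo#gg
240 WWWWWWWWWoordddd########################WWWWWog#.#.gggggg##rWWo#gg
241 WWWWWWWWWWWWorddd#d####################rWWWWW.ggg##gggggg###WWo#gg
242 WWWWWWWWWWWWWordddrrd##################oWWWWWgggg###gggggg#rWWo#gg
243 WWWWWWWWWWWWWWorddrrr##################oWWWogggg#####gggg#oWWWo#gg
244 WWWWWWWWWWWWWWWorddrrd#################oWog##g##########goWWWWo#g.
245 WWWWWWWWWWWWWWWWoddddd#################################goWWWWWo#gg
246 WWWWWWWWWWWWWWWWWodddd################################doWWWWWWo#gg
247 WWWWWWWWWWWWWWWWWWoddd###gg###########################oWWWWWWWo#g#
248 WWWWWWWWWWWWWWWWWWWodd##g.g#########################roWWWWWWWWog##
249 
[... 786 characters left out ...]
...#.........#####gg#ggg####dddrrrrrddggg##gggggggggg########
261 ##g...#......#############ggg###dddddddddd#ggg##gggggggggg.#######
262 .###........##...######..gggggg#dddddddddd#gg###gggggggggggg##gggg
263 gggg...#.##.##....#####g.ggggggg#ddddddddd#######gggggggggg.##gggg
264 g...g.......###..#########gggggg##ddddddd#######g##gggggg.g###gggg
265 g...g......#########gggg#gggggggg##ddddd#####gggg.gggggggg####.ggg
266 ggg..ggggg.gg##..ggggggggggg.gggggg########ggggggggggggggg#######g
267 gg.......ggggggggggggg.ggg####.gggggg######gggggg#ggggggggg######g
268 g..........ggggggggggggggg#####.ggggg#####.gggg###gggggggggg######
269 ...........ggggggggggggggg######.gggg######gg#####gggggggggg######
```

>>> step_arm(
  dr=[
    [0, 0, 0],
    [0, 0, 0],
    [0, 0, 0],
    [0, 0, 0],
    [0, 0, 0],
  ],
  travel=[
    [0.2, 0.1, 0],
    [0.3, 0.2, 0],
    [0.5, 0.2, 0],
    [0.6, 0.3, 0],
    [0.6, 0.3, 0],
  ],
  claw=[0, 0, 0, 0, 0],
)

```text
t: 25.9
ee_pos: [0.4661, -0.2499, 0.0206]
ee_rot: [3.136, 0.003, 0.885]
force: [-9.1, -3.6, 18.1]
opening: 0.004
```

Run:
```python
from h import *
st();s=env.sense();print('torque',s['torque'],px('side',s['ee_pos']))
asc('side',254,268,326,392)
```

```text
t 25.9 board [   6.4895 -172.8224] z 0.020648405882300554 rot [3.1356 0.003  0.8853] F [-9.1193 -3.5728 18.0835] 0.003990405764616555
torque [-0.5697  1.4843  0.0197] [[357.6181 265.0191]]
254 ggggggggggg...rrrrrorrrrrd#ggggggg######rroooooooooWWWWWWWWWWWog.#
255 ggggg.......gg##ggggg.r.rr#ggggggg######rooooooooooooorooooooo.g..
256 ggggggg...............gggg#gg#gggg######rooooororooooorroooooog.#.
257 gggg.......................gg#ggg######drorrrrrrrrroooorrooroog##.
258 ##g................####.g##gg#ggg#####drrrdgggggggggg..rrrrrrr###.
259 #gg...............#########gg#ggg###drrrrrdgg....ggggggg##ggg#####
260 ##g...............############gggg#ddrrrrd#ggg#ggggggggggg########
261 ##.g..........##########...###ggggdddddddd#g.g##ggggggggggg#######
262 ###g............#######..gggggg#dddddddddd#gg###gggggggggggg##gggg
263 gggg....#..###....#####.gggggggg#ddddddddd#######ggggggggggg##gggg
264 g...g.###...###..#########gggggg#dddddddd#######g##ggggggg####gggg
265 g...gg......#######..ggggggggggg###ddddd#####gggg..ggggggg#####ggg
266 ggg..g.g.g.g...g.ggggggggggg.gggggg########gggggg.gggggggg#######g
267 gg.......ggggggggggggg.ggg#####gggggg######gggggg#ggggggggg######g
```

Fz = 18 N and z is rising: the tip is riding up onto the lever, so the real tip is higher still above the reported TCP (about 20 mm). Back off, go lower and try again.

>>> step_arm(
  dr=[
    [0, 0, 0],
    [0, 0, 0],
    [0, 0, 0],
    [0, 0, 0],
    [0, 0, 0],
  ],
  travel=[
    [-0.8, -0.3, -0.3],
    [-1.8, -0.5, -0.3],
    [-2.4, -0.6, 0],
    [-2.4, -0.6, 0.9],
    [-2.4, -0.6, 0.9],
  ],
  claw=[0, 0, 0, 0, 0],
)

```text
t: 26.58
ee_pos: [0.448, -0.261, 0.0164]
ee_rot: [3.135, -0.003, 0.884]
force: [-12.2, 22.3, 80.9]
opening: 0.004
```

Run:
```python
from h import *
st()
asc('side',254,268,326,392)
for j,g in((1.,5),(1.,0),(1.1,0),(1.2,0),(1.3,0),(1.4,0),(1.5,0),(1.6,0)):
    t=j-1.95;u=np.array([np.cos(t),np.sin(t)]);n=np.array([np.sin(t),-np.cos(t)])
    print(j,end=' ');go([(*(P+84*u+(20+g)*n),9)])
```

```text
t 26.575 board [ -11.1501 -184.5471] z 0.016395323677474823 rot [ 3.1355 -0.0034  0.8838] F [-12.2093  22.3265  80.8703] 0.004356911593846025
254 ggggggggggg..rrrrdgggggg##################drrroooooWWWWWWWWWWWog.#
255 ggggg.......gg####ggg.gg################drrooooooooooorooooooo.g.#
256 ggggggg...........ggggggg#############rrroooooorrooooorroooooog...
257 gggg.............gggggggg##########ddggg.rrrrrrrrrroooorrooooog#..
258 ##g..............#ggggggg#######drrrrgggggggggggggggg..rrrrrrr###.
259 #.g..............#gggggg#######rrooorgggggggg.#ggggggggg##.gg#####
260 ##g....#.......#.#gg#gggg######rrroorggggggggg##gggggggggg########
261 ###...###....#####gg#ggg#######rrrrrr#gggggggg#.ggggggggggg#######
262 g##...##.....#..##gg#ggg######drrrrrd#ggggggg###gggggggggggg##gggg
263 gggg.#.##.####....gggggg#####dddrdddd#g##########gggggggggg###gggg
264 g...g.###...####.##g#ggg####ddddddddd###########g##gggggg..###gggg
265 g...gg......#########gggg##ddddddddd#########gggg.#ggggggg####.ggg
266 ggg..gggg..g##.##ggggggggg#ddddddddd#######gggggg#gggggggg#######g
267 gg...g...ggggggggggggggggg##dddddd#########gggggg#ggggggggg######g
1.0 [np.float64(-14.47400810476812), np.float64(-179.86897963890448), 9] [ 0.169  -0.5497  0.7421]
1.0 [np.float64(-10.40693058082125), np.float64(-176.96056419158506), 9] [ 0.6466 -0.4018  0.7445]
1.1 [np.float64(-2.587023848467336), np.float64(-173.30721694948423), 9] [ 1.4106 -0.0002  0.7495]
1.2 [np.float64(4.8290897849342755), np.float64(-168.89143321943646), 9] [2.2108 0.3231 0.7541]
1.3 [np.float64(11.7673109633999), np.float64(-163.75733405280843), 9] [3.0394 0.565  0.7583]
1.4 [np.float64(18.158315274385288), np.float64(-157.9562176713655), 9] [3.8879 0.7229 0.762 ]
1.5 [np.float64(23.938245915400262), np.float64(-151.5460469123969), 9] [4.748  0.7953 0.7652]
1.6 [np.float64(29.049351730070814), np.float64(-144.5908700832055), 9] [5.611  0.7815 0.7679]
```

Pressing down at 81 N on the lever's top, so lift at once.

>>> step_arm(
  dr=[
    [0, 0, 0],
    [0, 0, 0],
    [0, 0, 0],
    [0, 0, 0],
    [0, 0, 0],
  ],
  travel=[
    [0, 0, -2],
    [0, 0, -4],
    [-1, -0.4, -4],
    [-2.2, -0.4, -4],
    [-2.2, -0.4, -4],
  ],
  claw=[0, 0, 0, 0, 0],
)

```text
t: 27.25
ee_pos: [0.4268, -0.2767, 0.0465]
ee_rot: [-3.14, -0.0, 0.882]
force: [0.3, -0.5, -0.1]
opening: -0.001
```

Run:
```python
from h import *
st()
asc('side',250,269,326,392)
for j,g in((.8,6),(.9,0),(1.,0)):
    t=j-1.95;u=np.array([np.cos(t),np.sin(t)]);n=np.array([np.sin(t),-np.cos(t)])
    print(j,end=' ');go([(*(P+84*u+(20+g)*n),5)])
```

```text
t 27.25 board [ -31.8275 -201.0079] z 0.04649926378501187 rot [-3.1395 -0.0001  0.882 ] F [ 0.289  -0.4566 -0.1093] -0.0006055297958071505
250 ooooooorggg#gg###############doWWWWWWWWWWWWWWWWWWWWWWWWWWWWWWWWgg#
251 oooooordggggggg############droWWWWWWWWWWWWWWWWWWWWWWWWWWWWWWWWWgg#
252 oooooordggggggg#########drrroroWWWWWWWWWWWWWWWWWWWWWWWWWWWWWWWo###
253 oorooorgggggggg########rrrrooorroooooooooWWWWWWWWWWWWWWWWWWWWWWg##
254 ggggggggggggggg#######drrrroooorrooooooooooooooooooWWWWWWWWWWWog.#
255 ggggg...ggggggg#######drrrrrrooooooooooooooooooooooooorooooooorg##
256 ggggggg.gg#ggg########ddrrrrooooooooororoooooooroooooooooooooog#..
257 gggg....gg#ggg.########ddrrrrooooooorggg.rrrrrrrrrrooooroooroog#..
258 ##g.....gg#gggg########dddrrrrrooooorgggggggggggggggg..rrrrrrr###.
259 ##gg....#g#gggg#########ddrrrrrrrooorggggggggg...ggggggg.#ggg#####
260 ##g.......#gggg##########ddrrrrrrroorggggggggg#ggggggggggg########
261 ###..#..#...ggg.#########ddrrrrorrrrr#gggggggg##gggggggggg########
262 ##.gg..#.....g...######.g#ddrrrrrrrrd#ggggggg###ggggggggggg.##gggg
263 gggg....######....#####gg#dddddrrdddd#g##########gggggggggg.##gggg
264 g...g..##...###..#########ddddddddddd###########g##ggggggg####gggg
265 g...gg.....#########ggggg#dddddddddd#########gggg.#ggggggg#####ggg
266 ggg..g.gggggg##g.ggggggggg#ddddddddd#######gggggg#gggggggg#######g
267 gg...g...ggggggggggggg.ggg##ddddddd########gggggg#ggggggggg######g
268 g..........ggggggggggggggg####ddd#ggg######gggg###gggggggggg######
0.8 [np.float64(-32.41891741250433), np.float64(-184.29284444487186), 5] [ 1.2444 -1.0658  4.1609]
0.9 [np.float64(-18.552496488975258), np.float64(-179.81497190773194), 5] [ 2.4414 -0.2349  4.1596]
1.0 [np.float64(-10.40693058082125), np.float64(-176.96056419158506), 5] [3.1624 0.2396 4.1589]
```

>>> step_arm(
  dr=[
    [0, 0, 0],
    [0, 0, 0],
    [0, 0, 0],
    [0, 0, 0],
  ],
  travel=[
    [0, 0, 2],
    [0, 0, 4],
    [0, 0, 4.1],
    [0, 0, 4.1],
  ],
  claw=[0, 0, 0, 0],
)

```text
t: 27.8
ee_pos: [0.4282, -0.2762, 0.0066]
ee_rot: [-3.141, -0.0, 0.884]
force: [-0.1, -0.2, -0.3]
opening: -0.003
```

>>> step_arm(
  dr=[
    [0, 0, 0],
    [0, 0, 0],
    [0, 0, 0],
    [0, 0, 0],
    [0, 0, 0],
  ],
  travel=[
    [0.6, -0.1, 0],
    [1.2, -0.2, 0],
    [1.7, -0.2, 0],
    [2.2, -0.2, 0],
    [2.5, -0.1, 0],
  ],
  claw=[0, 0, 0, 0, 0],
)

```text
t: 28.42
ee_pos: [0.4431, -0.2567, 0.0068]
ee_rot: [3.141, 0.001, 0.885]
force: [-3.4, -4.0, 1.2]
opening: -0.001
```

Run:
```python
from h import *
st()
for j,g in((1.,0),(1.1,0),(1.2,0),(1.3,0),(1.4,0),(1.5,0),(1.6,0),(1.65,0)):
    t=j-1.95;u=np.array([np.cos(t),np.sin(t)]);n=np.array([np.sin(t),-np.cos(t)])
    print(j,end=' ');go([(*(P+86*u+(20+g)*n),5)])
```

```text
t 28.425 board [ -16.2838 -180.4025] z 0.006810462060693516 rot [3.1413 0.0014 0.8847] F [-3.3904 -4.0334  1.1575] -0.0013332190000926742
1.0 [np.float64(-9.243564401893483), np.float64(-178.58739520116384), 5] [0.5704 0.4511 0.1804]
1.1 [np.float64(-1.2670575566973703), np.float64(-174.8097777597648), 5] [1.3535 0.8582 0.1794]
1.2 [np.float64(6.292467522681918), np.float64(-170.25471073948313), 5] [2.1733 1.1851 0.1783]
1.3 [np.float64(13.359478560498012), np.float64(-164.9677068642805), 5] [3.0216 1.4285 0.1772]
1.4 [np.float64(19.86336431850431), np.float64(-159.0015921292268), 5] [3.8901 1.586  0.176 ]
1.5 [np.float64(25.739140120105606), np.float64(-152.41597798061935), 5] [4.7699 1.656  0.1748]
1.6 [np.float64(30.928097155765574), np.float64(-145.27666569811637), 5] [5.6522 1.6379 0.1736]
1.65 [np.float64(33.248533931575324), np.float64(-141.52146755538735), 5] [6.0917 1.5957 0.1729]
```

Contact at 5 N with the tip properly below the lever's top. Pushing on along the arc.

>>> step_arm(
  dr=[
    [0, 0, 0],
    [0, 0, 0],
    [0, 0, 0],
    [0, 0, 0],
    [0, 0, 0],
  ],
  travel=[
    [0.3, 0.2, 0],
    [0.6, 0.4, 0],
    [0.9, 0.6, 0],
    [1.1, 0.7, 0],
    [1.3, 0.8, 0],
  ],
  claw=[0, 0, 0, 0, 0],
)

```text
t: 29.05
ee_pos: [0.4546, -0.2516, 0.0064]
ee_rot: [-3.137, 0.004, 0.885]
force: [-12.8, -5.8, 6.9]
opening: -0.002
```

>>> step_arm(
  dr=[
    [0, 0, 0],
    [0, 0, 0],
    [0, 0, 0],
    [0, 0, 0],
  ],
  travel=[
    [0.2, 0.1, 0],
    [0.4, 0.2, 0],
    [0.6, 0.3, 0],
    [0.6, 0.3, 0],
  ],
  claw=[0, 0, 0, 0],
)

```text
t: 29.55
ee_pos: [0.4577, -0.25, 0.0063]
ee_rot: [-3.133, 0.008, 0.886]
force: [-23.2, -12.8, 9.9]
opening: -0.003
```

Run:
```python
from h import *
st()
asc('side',246,268,326,392)
for j,g in((1.2,0),(1.3,0),(1.4,0),(1.5,0),(1.6,0),(1.65,0)):
    t=j-1.95;u=np.array([np.cos(t),np.sin(t)]);n=np.array([np.sin(t),-np.cos(t)])
    print(j,end=' ');go([(*(P+86*u+(20+g)*n),5)])
```

```text
t 29.55 board [  -1.9298 -173.2057] z 0.006261420990000273 rot [-3.1334  0.0078  0.8862] F [-23.2155 -12.822    9.9242] -0.003458248987615212
246 WWWWWWWWWWWWWWWWWWodd##################oWWWWoggg####ggggg.#rWWo.gg
247 WWWWWWWWWWWWWWWWWWWod##################oWWogggg######gggg#oWWWo#gg
248 WWWWWWWWWWWWWWWWWWWWod#################g..###g##########goWWWWo#g#
249 WWWWWWWWWWWWWWWWWWWWWo#################################goWWWWWWgg#
250 oooooooooWWWWWWWWWWWWWo###############################doWWWWWWWgg#
251 oooooooooooorooooooooWo#ggg##########################rWWWWWWWWWgg#
252 oooooooooooorrooooooood#g.g########################drWWWWWWWWWo###
253 oorrooooooororroooorrrdggggg######################roWWWWWWWWWWW###
254 ggggggggggg...rrrrrorr#ggg#gg###################droWWWWWWWWWWWog##
255 ggggg.......gg###gggg.#ggggggg###############drrrooooorooooooo.g.#
256 ggggg.g..............g#ggggggg############dddroroooooooooooooog##.
257 gggg.................##ggggggg##########drrrrrrrrrroooorrooooog#..
258 ##g................####ggggggg######dddrrrrr#gggggggg..rrrrrrr###.
259 ##g...............#####gg#ggg##
[... 476 characters left out ...]
.g#..ggggggggggg#gggggggg.#######gggggg#gggggggg#######g
267 gg...g...ggggg#ggggggg.ggg#####gggggg######gggggg#ggggggggg######g
1.2 [np.float64(6.292467522681918), np.float64(-170.25471073948313), 5] [0.7326 0.4786 0.1176]
1.3 [np.float64(13.359478560498012), np.float64(-164.9677068642805), 5] [1.5806 0.7231 0.1091]
1.4 [np.float64(19.86336431850431), np.float64(-159.0015921292268), 5] [2.4488 0.8817 0.1011]
1.5 [np.float64(25.739140120105606), np.float64(-152.41597798061935), 5] [3.3284 0.9528 0.0938]
1.6 [np.float64(30.928097155765574), np.float64(-145.27666569811637), 5] [4.2108 0.9358 0.0872]
1.65 [np.float64(33.248533931575324), np.float64(-141.52146755538735), 5] [4.6503 0.8942 0.0842]
```

Run:
```python
from h import *
s=env.sense();print(s['force'],s['torque'],s['joints'])
asc('top',165,212,318,400)
asc('side',170,250,322,366)
```

```text
[-24.1925 -12.7248   9.2185] [-1.9604  3.8278  0.0898] [-0.7083  0.4407  1.8353 -0.0102  0.8736 -0.0169]
165 ......ggggggg##gggggggggg.gggggggggggggggggggggggggggggggggggggggggggggggggggggg..
166 ........gggggg##gggggggggggggggggggggggggg.gggggggggg.gggggggggggggggggggggggggg..
167 ..........ggggg##.ggggggggggggggggggggggggggggggggggggggggggggggggggggggggggggggg.
168 ..........gggggg.#ggggggggggggggggggggggggggggggggggggggggg.ggggggggggggggggggggg.
169 .............ggggg#.gggggggggggggggggggggggggggggggggggg.gg.ggggggggggggggggggggg.
170 ............ggggggg.#.gggggggggggggggggg.ggggggggggggggg.gggg.ggg.gggggggggggggggg
171 .............g.ggggg.##ggggggggggggggggg.ggggggggggggggggggggggggggggggggggggggggg
172 ................ggggg###ggggggggggggggggggggggggggggggggggggg.gggggggggggggggggggg
173 .................ggggg###ggggggggggggggggggggggggggggggggggggggggggggggggggggggggg
174 ...................gggg.#.gggggggggggggggggggggggggggggggggggggggggggggggggggggggg
175 ..................ggggggg##ggggggggggggggggggggggggggggggggggggg.ggggggggggggggggg
176 ...................ggggggg.##ggggg
[... 6313 characters left out ...]
##############
236 ###WWWWWWWoddddd#####rrr####################
237 ##.WWWWWWWWrdddd######rr####################
238 #ggWWWWWWWWordddd###########################
239 gggWWWWWWWWWodddd###########################
240 gg.WWWWWWWWWWoordd##########################
241 gg.WWWWWWWWWWWWWood#########################
242 #gWWWWWWWWWWWWWWWWr#########################
243 ##WWWWWWWWWWWWWWWWWr########################
244 ##WWWWWWWWWWWWWWWWWWr#######################
245 ##WWWWWWWWWWWWWWWWWWWodd###################r
246 ggWWWWWWWWWWWWWWWWWWWWord##################o
247 grWWWWWWWWWWWWWWWWWWWWWod##################o
248 goWWWWWWWWWWWWWWWWWWWWWWod#################g
249 g.WWWWWWWWWWWWWWWWWWWWWWWo##################
```

>>> step_arm(
  dr=[
    [0, 0, 0],
    [0, 0, 0],
    [0, 0, 0],
    [0, 0, 0],
    [0, 0, 0],
  ],
  travel=[
    [0.2, 0.1, 0.1],
    [0.4, 0.1, 0.1],
    [0.6, 0.2, 0.1],
    [0.8, 0.2, 0.1],
    [0.8, 0.2, 0.1],
  ],
  claw=[0, 0, 0, 0, 0],
)

```text
t: 30.32
ee_pos: [0.4602, -0.2487, 0.0059]
ee_rot: [-3.131, 0.016, 0.888]
force: [-42.9, -27.3, 18.5]
opening: -0.001
```

Run:
```python
from h import *
st();s=env.sense();print(s['torque'])
asc('side',252,267,340,380)
```

```text
t 30.325 board [   0.5387 -171.7982] z 0.00592938104375626 rot [-3.131   0.0156  0.888 ] F [-42.9459 -27.2547  18.5234] -0.0009495050039939185
[-4.3124  6.9123  0.0053]
252 ooooooooor#g.gg########################o
253 roooororor#ggggg#####################roW
254 rrrrrrrrrd#ggggg##################drroWW
255 ##ggggg.r##gggggg###############drrooooo
256 ........g#ggg#ggg############ddrrrrooooo
257 ........g#ggg#ggg#########drrrrrrrrrrroo
258 .....#####ggggggg######ddrrrrr.gggggggg.
259 ....######ggggggg######drrrrrd###..ggggg
260 ..#.######ggggggg######ddddddd###.gggggg
261 ##########gg#ggg.#####dddddddd####gggggg
262 ..#######ggg.ggg######dddddddd####gggggg
263 ....#####ggg#ggg######ddddddd######ggggg
264 #..##########gggg###g##ddddd######g##ggg
265 ######gggggg#gggggggg##########gggg##ggg
266 g.#ggggggggggggggggg..#######gggggg#gggg
```

Lever stays hard-blocked near 1.1 at 51 N, far above the expected 15 N, so the stone may not be seated right. I'll release, view it clear of the arm, and re-seat.

>>> step_arm(
  dr=[
    [0, 0, 0],
    [0, 0, 0],
    [0, 0, 0],
    [0, 0, -0.15],
    [0, 0, -0.3],
  ],
  travel=[
    [-1, -0.4, 0],
    [-2.2, -0.6, 0],
    [-3.2, -0.6, 0],
    [-3.2, -0.6, -5],
    [-3.2, -0.6, -9.5],
  ],
  claw=[0, 0, 0, 0, 0],
)

```text
t: 31.0
ee_pos: [0.4458, -0.2646, 0.1015]
ee_rot: [-3.142, -0.001, 1.189]
force: [1.2, -0.2, 0.3]
opening: 0.003
```

Run:
```python
from h import *
st()
go([(88,55,100)])
```

```text
t 31.0 board [ -13.2281 -188.1901] z 0.1015386051463475 rot [-3.1415 -0.0007  1.1887] F [ 1.2117 -0.1956  0.2677] 0.0031952323114094357
[88, 55, 100] [26.3096  1.2983  0.1709]
```

>>> step_arm(
  dr=[
    [0, 0, -0.1],
    [0, 0, -0.2],
    [0, 0, -0.3],
    [0, 0, -0.345],
    [0, 0, -0.345],
  ],
  travel=[
    [5, 0.2, 0],
    [11, 0.5, 0],
    [17, 0.8, 0],
    [22.8, 1.1, 0],
    [26.3, 1.3, 0],
  ],
  claw=[0, 0, 0, 0, 0],
)

```text
t: 31.62
ee_pos: [0.5582, -0.0228, 0.1007]
ee_rot: [3.14, -0.001, 1.532]
force: [0.2, -0.6, -0.3]
opening: -0.001
```

Run:
```python
from h import *
st()
im=env.capture('side');tp=env.capture('top')
cv2.imwrite('pics/r5side.png',im[:,:,::-1]);cv2.imwrite('pics/r5top.png',tp[:,:,::-1])
r0=cv2.imread('pics/rawside.png');r4=cv2.imread('pics/r4side.png');s0=cv2.imread('pics/side0.png')
def row(i,v,u0,u1): return i[v,u0:u1].astype(int).sum(1)//3
for n,i in(('raw',r0),('r4',r4),('r5',im)):
    print(n,'r190',row(i,190,333,345),'r212',row(i,212,330,342),'far r200',row(i,200,356,368),'far r215',row(i,215,356,368))
    print(n,'end col358',i[214:236,358].astype(int).sum(1)//3)
for v in range(246,269): print(v,''.join(ch(im[v,u]) for u in range(322,392)))
```

```text
t 31.625 board [90.1019 57.538 ] z 0.10070356701570171 rot [ 3.1403 -0.0007  1.5318] F [ 0.1586 -0.5661 -0.2825] -0.000997578988967297
raw r190 [142 139 142 145 113  76  73 103 143 160 161 163] r212 [125 111 134 145 117  85  79  86 134 154 152 155] far r200 [142 143 144 126 115  84  51  44  53  53  47  83] far r215 [146 151 139  99  82  80 162 191 187 189 188 185]
raw end col358 [146 139  95  82  79  79  79  78  80  80  77  68  61  59  59  81 150 196
 196 196 194 195]
r4 r190 [141 142 142 144 115  92  84  73 106 145 156 164] r212 [125 113 134 145 118 138 125  82  78 119 150 155] far r200 [147 146 148 147 134  99  84  87 161 185 186 185] far r215 [106 107 116 127 109  87  81 132 178 189 189 185]
r4 end col358 [151 116  90  85  82  81  73  76  76  73  72  60  63  61  65 130 196 195
 194 195 195 194]
r5 r190 [142 143 141 146 114  88  82  71 109 144 159 162] r212 [123 112 135 143 119 139 124  82  78 119 152 157] far r200 [147 147 147 148 138 102  85  90 163 188 186 183] far r215 [107 109 117 127 109  85  84 134 178 189 188 186]
r5 end col358 [153 117  89  84  85  78  73  75  72  73  72  
[... 1069 characters left out ...]
ggggg.ggggggggg.#ggg#####
260 ggg###gg..............#########ddrrrrooorrrdgggggg#.gggggggggg########
261 ggg###g....#.....###########gg##ddrrrrrrrrd#gggggg#ggggggggggggg######
262 gggg.#ggg........#...######gggggddddrrrrrdd##gggg###ggggggggggg.##gggg
263 gggggggg.g.....###....#####ggggggdddddddddd##########ggggggggggg##gggg
264 ggggg...g..##...###..#########gg#dddddddddd########gg##ggggggg####gggg
265 ggggg...gg......########gggggggg#ddddddddd#######gggg##ggggggg####gggg
266 ggggggg..gggggggg#gg.ggggggggggg##dddddddd#####ggggggggggggggg#######g
267 gggggg.......ggggggggggggg.ggg#######d.d#######gggggg#ggggggggg######g
268 ggggg..........ggggggggggggggg#####ggggg######ggggg###gggggggggg##g##.
```

Comparing frames: after release the stone's right end stands about 3 mm off the fence. The rolling cam drags it, so it is clamped askew. I'll reopen the lever partway, re-seat the stone with a low push, then clamp again.

>>> step_arm(
  dr=[
    [0, 0, 0],
    [0, 0, 0],
    [0, 0, 0],
    [0, 0, 0],
    [0, 0, 0],
  ],
  travel=[
    [-5.4, -1.5, 0],
    [-11.2, -3.1, 0],
    [-17, -4.8, 0],
    [-20.4, -5.8, 2],
    [-20.4, -5.8, 6],
  ],
  claw=[0, 0, 0, 0, 0],
)

```text
t: 32.35
ee_pos: [0.491, -0.2322, 0.0417]
ee_rot: [3.137, 0.004, 1.525]
force: [-0.1, 0.6, -0.8]
opening: 0.001
```

>>> step_arm(
  dr=[
    [0, 0, 0],
    [0, 0, 0],
    [0, 0, 0],
    [0, 0, 0],
    [0, 0, 0],
  ],
  travel=[
    [0, 0, 2],
    [0, 0, 3.2],
    [-0.8, -0.8, 3.2],
    [-1.6, -1.6, 3.2],
    [-2.3, -2.6, 3.2],
  ],
  claw=[0, 0, 0, 0, 0],
)

```text
t: 32.98
ee_pos: [0.4633, -0.2498, 0.0095]
ee_rot: [3.14, 0.001, 1.529]
force: [0.8, 3.2, -0.1]
opening: -0.0
```

>>> step_arm(
  dr=[
    [0, 0, 0],
    [0, 0, 0],
    [0, 0, 0],
    [0, 0, 0],
    [0, 0, 0],
  ],
  travel=[
    [-0.6, -1, 0],
    [-0.8, -2, 0],
    [-0.9, -3, 0],
    [-0.5, -1.5, -4],
    [-0.5, -1.5, -9],
  ],
  claw=[0, 0, 0, 0, 0],
)

```text
t: 33.6
ee_pos: [0.4466, -0.2528, 0.0985]
ee_rot: [-3.138, -0.002, 1.529]
force: [0.2, -0.3, 0.3]
opening: -0.001
```

Run:
```python
from h import *
st()
asc('side',240,272,312,380)
go([(48,-5,95),(48,-5,10),(35,-4,10),(22,-3,10)])
```

```text
t 33.6 board [ -12.8383 -176.4099] z 0.09845636432101093 rot [-3.1381 -0.002   1.529 ] F [ 0.247  -0.3107  0.3006] -0.0005901987770939863
240 ..gggggg.ggggWWWWWWWWoroooorddddddddddddoWWWWWWWWWWWWWWWWWWWWWWWWWWW
241 ..gggggg#ggg.WWWWWWWoorooorrdddddddddddrWWWWWWWWWWWWWWWWWWWWWWWWWWWW
242 ggggggggg##gWWWWWWWWoroooordddddddddddoWWWWWWWWWWWWWWWWWWWWWWWWWWWWW
243 gggggggggg##WWWWWWWWoroooorddddddddroWWWWWWWWWWWWWWWWWWWWWWWWWWWWWWW
244 gggggggggg##WWWWWWWooroooorroooooooWWWWWWWWWWWWWWWWWWWWWWWWWWWWWWWWW
245 gg....gggg##WWWWWWWoorooorrrWWWWWWWWWWWWWWWWWWWWWWWWWWWWWWWWWWWWWWWW
246 g.......ggggWWWWWWWoroooordWWWWWWWWWWWWWWWWWWWWWWWWWWWWWWWWWWWWWWWWW
247 .........ggoWWWWWWorroooordWWWWWWWWWWWWWWWWWWWWWWWWWWWWWWWWWWWWWWWWW
248 ..gg.....ggoWWWWWWoooooorrrWWWWWWWWWWWWWWWWWWWWWWWWWWWWWWWWWWWWWWWWW
249 ..g......gg.WWWWWWoooooorroWWWWWWWWWWWWWWWWWWWWWWWWWWWWWWWWWWWWWWWWW
250 .........gg.ooooooorrooordoWWWWWWWWWWWWWWWWWWWWWWWWWWWWWWWWWWWWWWWWW
251 .........gg.ooooooooooorrdroooooooWWWWWWWWWWWWWWWWWWWWWWWWWWWWWWWWWW
252 .......gggg.ooooooooooorrdroooooooooooooooooWWWWWWWWWWWWWWWWWWWWWWWW
253 ggggggggg
[... 829 characters left out ...]
####.gggggggggg.g#########.g##ggg
265 gg.g.gggggggddddddddddd##.###.###.gggggggggggg.gg.#########ggggg#ggg
266 gggg.ggggggg#dddddddddd#ggg#.ggggggggggggg.gggggg.#######ggggggggggg
267 gggggggggggg#ddddddddd#ggggggggggggg.gggg####gggggg######gggggg#gggg
268 ggggggggggggggddddddddg..gggggggggg.gggg#####.ggggg#####.gggg###gggg
269 gggggggggggggggddddd#g...ggggggggggggggg######ggggg######gg.####gggg
270 ggggggggggggggggggggg.....ggggggggggggg####g###############ggg##gggg
271 gggggggggggggg....g.......gggggggggggg###gggg#######gg###gggggg#..gg
[48, -5, 95] [17.4396  5.6708  0.9981]
[48, -5, 10] [17.486   5.6257  9.4978]
[35, -4, 10] [17.5804  4.3253  9.4904]
[22, -3, 10] [17.6749  3.0249  9.483 ]
```

>>> step_arm(
  dr=[
    [0, 0, 0],
    [0, 0, 0],
    [0, 0, 0],
    [0, 0, 0],
    [0, 0, 0],
  ],
  travel=[
    [5, 2, 0],
    [10.5, 4, 0],
    [15.5, 5.9, 0],
    [17.8, 6.8, 2],
    [17.8, 6.8, 6.5],
  ],
  claw=[0, 0, 0, 0, 0],
)

```text
t: 34.28
ee_pos: [0.5252, -0.0775, 0.0345]
ee_rot: [3.137, 0.002, 1.532]
force: [0.6, -0.3, -1.0]
opening: -0.003
```

>>> step_arm(
  dr=[
    [0, 0, 0],
    [0, 0, 0],
    [0, 0, 0],
    [0, 0, 0],
    [0, 0, 0],
  ],
  travel=[
    [0, 0, 1.5],
    [0, 0, 2.4],
    [0, -0.8, 2.4],
    [0, -1.6, 2.4],
    [0, -2.2, 2.4],
  ],
  claw=[0, 0, 0, 0, 0],
)

```text
t: 34.9
ee_pos: [0.5013, -0.078, 0.0105]
ee_rot: [3.14, 0.0, 1.528]
force: [-0.5, -0.7, 0.3]
opening: 0.002
```

Run:
```python
from h import *
st()
```

```text
t 34.9 board [35.2903  0.3267] z 0.010515246229169037 rot [3.1403 0.0005 1.5284] F [-0.5267 -0.6908  0.3094] 0.001611590793954649
```

>>> step_arm(
  dr=[
    [0, 0, 0],
    [0, 0, 0],
    [0, 0, 0],
    [0, 0, 0],
  ],
  travel=[
    [0, -0.4, 0.1],
    [0, -0.8, 0.1],
    [0, -1.1, 0.1],
    [0, -1.3, 0.1],
  ],
  claw=[0, 0, 0, 0],
)

```text
t: 35.4
ee_pos: [0.4896, -0.0776, 0.009]
ee_rot: [3.139, 0.001, 1.529]
force: [3.0, -0.6, -0.1]
opening: 0.001
```

>>> step_arm(
  dr=[
    [0, 0, 0],
    [0, 0, 0],
  ],
  travel=[
    [0, -0.2, 0],
    [0, -0.3, 0],
  ],
  claw=[0, 0],
)

```text
t: 35.65
ee_pos: [0.4873, -0.0777, 0.0092]
ee_rot: [3.138, 0.001, 1.529]
force: [6.1, -2.8, -0.7]
opening: 0.0
```

Run:
```python
from h import *
st()
im=env.capture('side')
def row(i,v,u0,u1): return i[v,u0:u1].astype(int).sum(1)//3
print('r190',row(im,190,333,345),'r212',row(im,212,330,342),'end',im[214:236,358].astype(int).sum(1)//3)
```

```text
t 35.65 board [21.3455  0.0495] z 0.009171668327560452 rot [3.1379 0.0012 1.5285] F [ 6.0742 -2.8155 -0.7091] 0.00010473831324010044
r190 [143 141 141 146 115  77  72  82 130 154 163 165] r212 [123 113 134 145 115  81  80  87 133 156 157 160] end [147 125  87  82  80  75  74  75  77  77  74  59  57  61  57 117 196 196
 197 194 195 194]
```

>>> step_arm(
  dr=[
    [0, 0, 0],
    [0, 0, 0],
  ],
  travel=[
    [0, -0.2, 0],
    [0, -0.3, 0],
  ],
  claw=[0, 0],
)

```text
t: 35.95
ee_pos: [0.4869, -0.0777, 0.0098]
ee_rot: [3.133, 0.001, 1.528]
force: [11.5, -0.6, -0.9]
opening: -0.004
```

>>> step_arm(
  dr=[
    [0, 0, 0],
    [0, 0, 0],
    [0, 0, 0],
    [0, 0, 0],
    [0, 0, 0],
  ],
  travel=[
    [0, 1, 0],
    [0, 2, -2],
    [0, 2, -7],
    [-3, 1, -9],
    [-8.5, -0.6, -9],
  ],
  claw=[0, 0, 0, 0, 0],
)

```text
t: 36.58
ee_pos: [0.4734, -0.161, 0.1001]
ee_rot: [3.14, 0.0, 1.533]
force: [0.2, -1.4, -0.5]
opening: 0.006
```

Run:
```python
from h import *
st()
im=env.capture('side')
def row(i,v,u0,u1): return i[v,u0:u1].astype(int).sum(1)//3
print('r190',row(im,190,333,345),'r212',row(im,212,330,342))
def L(j,rho=86,gap=0):
    t=j-1.95;u=np.array([np.cos(t),np.sin(t)]);n=np.array([np.sin(t),-np.cos(t)])
    return P+rho*u+(9+14.5*abs(n[0])+11*abs(n[1])+gap)*n
print(L(.25,gap=10))
go([(*L(.25,gap=10),95),(*L(.25,gap=10),8)])
for j in np.arange(.3,1.7,.1): print(round(j,2),L(j))
```

```text
t 36.575 board [ 10.5156 -83.7093] z 0.10013626094436429 rot [3.1403 0.0003 1.5326] F [ 0.1904 -1.3514 -0.4708] 0.005886449055431344
r190 [139 142 141 147 112  77  74  87 133 157 162 167] r212 [126 113 135 148 114  84  80  89 135 157 157 158]
[ -88.587  -177.7998]
[np.float64(-88.58702086536069), np.float64(-177.79984537678985), 95] [-8.7469 -9.6439  0.4726]
[np.float64(-88.58702086536069), np.float64(-177.79984537678985), 8] [-8.7116 -9.6329  9.1725]
0.3 [ -74.053  -180.8058]
0.4 [ -64.9321 -183.4748]
0.5 [ -57.1765 -185.3521]
0.6 [ -49.102  -186.5094]
0.7 [ -40.773  -186.8832]
0.8 [ -32.2668 -186.4159]
0.9 [ -23.6735 -185.0582]
1.0 [ -15.0945 -182.7715]
1.1 [  -6.6413 -179.5309]
1.2 [   1.5671 -175.327 ]
1.3 [   9.4063 -170.1678]
1.4 [  16.7499 -164.0799]
1.5 [  23.4721 -157.109 ]
1.6 [  29.4519 -149.3208]
```

>>> step_arm(
  dr=[
    [0, 0, 0],
    [0, 0, 0],
    [0, 0, 0],
    [0, 0, 0],
    [0, 0, 0],
  ],
  travel=[
    [-3.5, -3.7, 0],
    [-7, -7.5, 0],
    [-9.4, -10.2, 0],
    [-9.4, -10.2, 4],
    [-9.4, -10.2, 9.2],
  ],
  claw=[0, 0, 0, 0, 0],
)

```text
t: 37.25
ee_pos: [0.367, -0.2518, 0.0063]
ee_rot: [3.141, 0.001, 1.527]
force: [0.7, -0.7, -0.1]
opening: 0.003
```

>>> step_arm(
  dr=[
    [0, 0, 0],
    [0, 0, 0],
    [0, 0, 0],
    [0, 0, 0],
    [0, 0, 0],
  ],
  travel=[
    [0, 0.6, 0],
    [-0.2, 1.6, 0],
    [-0.5, 2.7, 0],
    [-0.7, 3.7, 0],
    [-0.8, 4.7, 0],
  ],
  claw=[0, 0, 0, 0, 0],
)

```text
t: 37.88
ee_pos: [0.4147, -0.2612, 0.0074]
ee_rot: [3.141, 0.001, 1.529]
force: [-2.7, 2.0, 1.8]
opening: -0.001
```

Run:
```python
from h import *
st()
```

```text
t 37.875 board [ -44.4737 -186.0135] z 0.007364190357180306 rot [3.1411 0.0005 1.5292] F [-2.6967  2.0439  1.7567] -0.0014901481334812692
```

>>> step_arm(
  dr=[
    [0, 0, 0],
    [0, 0, 0],
    [0, 0, 0],
    [0, 0, 0],
    [0, 0, 0],
  ],
  travel=[
    [0, 0.6, 0],
    [0, 1.2, 0],
    [0, 1.8, 0],
    [0.1, 2.3, 0],
    [0.2, 2.7, 0],
  ],
  claw=[0, 0, 0, 0, 0],
)

```text
t: 38.5
ee_pos: [0.4409, -0.2603, 0.0065]
ee_rot: [-3.141, 0.0, 1.529]
force: [-4.0, 0.7, -0.6]
opening: -0.0
```

>>> step_arm(
  dr=[
    [0, 0, 0],
    [0, 0, 0],
    [0, 0, 0],
    [0, 0, 0],
  ],
  travel=[
    [0.1, 0.3, 0],
    [0.2, 0.6, 0],
    [0.3, 0.8, 0],
    [0.4, 1, 0],
  ],
  claw=[0, 0, 0, 0],
)

```text
t: 39.0
ee_pos: [0.4477, -0.2574, 0.0061]
ee_rot: [-3.135, 0.001, 1.53]
force: [-14.9, -5.5, 2.7]
opening: -0.008
```

Run:
```python
from h import *
st()
im=env.capture('side')
def row(i,v,u0,u1): return i[v,u0:u1].astype(int).sum(1)//3
print('r190',row(im,190,333,345),'r212',row(im,212,330,342))
for v in range(252,267): print(v,''.join(ch(im[v,u]) for u in range(340,380)))
```

```text
t 39.0 board [ -11.5758 -180.9552] z 0.006120624658974762 rot [-3.1355  0.0006  1.5301] F [-14.9034  -5.5132   2.6767] -0.007648786207700619
r190 [141 129 107 130 133 100  80  81  81  84  82  82] r212 [124 109 132 144 107  49  39  38  38  39  40  41]
252 ##############################oWWWWWWWWW
253 rr##########################drWWWWWWWWWW
254 rrr#################d######drooooooooWWW
255 ##g######g########drrd###drroooooooooooo
256 ...g####ggggg####droorrrrrrooooooroooooo
257 ...g###ggg#ggg###rrrrroooorrrrrrrrrrrooo
258 ...g###ggg#ggg##drrrrrroooggggggggggggg.
259 ...####gg.#ggg##drrrrrrrrrgggg.....ggggg
260 ...####gg##ggg##drrrrrrrrd#ggggg#ggggggg
261 #######gg##gg###ddrrrrrrdd#ggggg##gggggg
262 ..####ggg#ggg###dddddddddd#gggg###gggggg
263 ...####gg#.gg###dddddddddd#########ggggg
264 #.####ggg#ggg###ddddddddd#########g##ggg
265 .#####ggg#ggg###ddddddddd######ggggg.ggg
266 #.#gggggg#ggg####ddddddd#####ggggggggggg
```

>>> step_arm(
  dr=[
    [0, 0, 0],
    [0, 0, 0],
    [0, 0, 0],
    [0, 0, 0],
    [0, 0, 0],
  ],
  travel=[
    [0.1, 0.2, 0],
    [0.2, 0.4, 0],
    [0.3, 0.6, 0],
    [0.4, 0.7, 0],
    [0.4, 0.7, 0],
  ],
  claw=[0, 0, 0, 0, 0],
)

```text
t: 39.67
ee_pos: [0.4528, -0.255, 0.006]
ee_rot: [-3.132, 0.002, 1.531]
force: [-23.2, -11.9, 3.4]
opening: 0.005
```

Run:
```python
from h import *
st();print(env.sense()['torque'])
asc('side',252,267,340,380)
```

```text
t 39.675 board [  -6.5852 -178.3768] z 0.006000951470545676 rot [-3.1321  0.0021  1.5306] F [-23.2154 -11.8774   3.3697] 0.00521152809360535
[-1.8301  3.7769 -0.0409]
252 ##ddd##########################doWWWWWWW
253 rrrorr########################drWWWWWWWW
254 rrrrrod##############ddrd####drooooooWWW
255 ##ggggg###gggggg####droordddrroooooooooo
256 ......g###g.gggg###drrrooooooooorrrooooo
257 ......####gg##gg###drrrroooorrrrrrrrrooo
258 .....#####gg#ggg###drrrrrrrr.gggggggggg.
259 ....#####ggg#ggg###rrrrrrrrdggg.#.gggggg
260 ....#####ggg#ggg###drrrrrrrdgggg#.gggggg
261 #########ggg#ggg###dddddddddgggg##gggggg
262 ..#######ggg#ggg###dddddddddggg###gggggg
263 ....#####ggg#ggg###dddddddd########ggggg
264 #..######gg##gg###ddddddddd#######g##ggg
265 ######ggggg##ggg###ddddddd#####ggggg#ggg
266 ....ggggggg##ggggggg##dd#####gggggg.gggg
```

>>> step_arm(
  dr=[
    [0, 0, 0],
    [0, 0, 0],
    [0, 0, 0],
    [0, 0, 0],
    [0, 0, 0],
  ],
  travel=[
    [0.1, 0.2, 0],
    [0.3, 0.4, 0],
    [0.4, 0.6, 0],
    [0.5, 0.8, 0],
    [0.5, 0.8, 0],
  ],
  claw=[0, 0, 0, 0, 0],
)

```text
t: 40.35
ee_pos: [0.4589, -0.2518, 0.0059]
ee_rot: [-3.128, 0.004, 1.531]
force: [-32.7, -19.2, 5.1]
opening: 0.001
```

Run:
```python
from h import *
st();print(env.sense()['torque'])
asc('side',252,267,340,380)
```

```text
t 40.35 board [  -0.6665 -174.9083] z 0.005862480246833383 rot [-3.1283  0.0037  1.5313] F [-32.7001 -19.1635   5.1038] 0.001132287578333572
[-2.9509  5.0551 -0.1039]
252 oorrrrorr#######################doWWWWWW
253 rrroorrror#####gg#######ddrd####rWWWWWWW
254 rrrrrrorrd###gggggg####droordddrrooooWWW
255 g#ggggg.r####gggggg###drrroooooooooooooo
256 ........g####gg##ggg##drrrrroorroorooooo
257 ........g###.gg#ggg###rrrrrrrrrrrrrrrooo
258 .....#######ggg##gg###rrrrrrrr#gggggggg.
259 ....########ggg#ggg###drrrrrrd###..ggggg
260 ....########ggg#ggg###dddddddd###ggggggg
261 ############ggg#ggg###dddddddd.g##gggggg
262 ..##########ggg#ggg###ddddddd#####gggggg
263 ...#########ggg#gg###dddddddd######ggggg
264 ##.########ggg##ggg###dddddd######.##ggg
265 ######gggggggg##ggggg##########ggggg.ggg
266 ..#ggggggggggg##ggggg.#######gggggg#gggg
```

Stone stays flush and the lever keeps moving this time (1.13 at 38 N). It only self-locks nearer the top of the cam (above about 1.25), where the force should level off, so I'll continue along the arc.

>>> step_arm(
  dr=[
    [0, 0, 0],
    [0, 0, 0],
    [0, 0, 0],
    [0, 0, 0],
    [0, 0, 0],
  ],
  travel=[
    [0.2, 0.2, 0],
    [0.4, 0.4, 0],
    [0.6, 0.6, 0],
    [0.8, 0.7, 0],
    [0.9, 0.8, 0],
  ],
  claw=[0, 0, 0, 0, 0],
)

```text
t: 41.02
ee_pos: [0.4669, -0.2461, 0.006]
ee_rot: [-3.128, 0.008, 1.532]
force: [-36.3, -30.9, 2.1]
opening: -0.003
```

Run:
```python
from h import *
st()
asc('side',249,266,345,380)
```

```text
t 41.025 board [   7.1334 -168.9346] z 0.006002246389709302 rot [-3.1282  0.0081  1.5317] F [-36.3201 -30.8904   2.1112] -0.003015750209361412
249 Worror############################o
250 WWWWWWod########################oWW
251 oWWWWWWr###############drd#####oWWW
252 ooooooood####gggg#####drorrdroWWWWW
253 oorrooood###gggggg###drooooooWWWWWW
254 roorroood##ggg##ggg##rrrrrooroooWWW
255 gg.r.oor###ggg#ggg###rrrrrrrrrooooo
256 ...gggg####ggg#ggg###rrrrrrrdrooooo
257 .......####ggg#ggg###drrrrrddrrrooo
258 ###########ggg#ggg###ddddddd#ggggg.
259 ###########ggg#ggg###ddddddd#gggggg
260 ###########ggg#gg###dddddddd#gggggg
261 #####..####gg##gg###ddddddd##gggggg
262 ####..ggggggg#.ggg##dddddd###gggggg
263 ####ggggggggg#.gggg####d######ggggg
264 ######.gggggg#gggg.##########g##ggg
265 #ggggggggggg.#ggg#########ggggg.ggg
```

>>> step_arm(
  dr=[
    [0, 0, 0],
    [0, 0, 0],
    [0, 0, 0],
    [0, 0, 0],
    [0, 0, 0],
  ],
  travel=[
    [0.2, 0.2, 0],
    [0.4, 0.3, 0],
    [0.6, 0.5, 0],
    [0.8, 0.6, -0.1],
    [1, 0.7, -0.1],
  ],
  claw=[0, 0, 0, 0, 0],
)

```text
t: 41.7
ee_pos: [0.4704, -0.2431, 0.0064]
ee_rot: [-3.122, 0.017, 1.533]
force: [-42.3, -47.6, -2.7]
opening: 0.0
```

>>> step_arm(
  dr=[
    [0, 0, 0],
    [0, 0, 0],
    [0, 0, 0],
    [0, 0, 0],
  ],
  travel=[
    [0.2, 0.1, 0],
    [0.4, 0.3, 0],
    [0.6, 0.4, -0.1],
    [0.8, 0.5, -0.1],
  ],
  claw=[0, 0, 0, 0],
)

```text
t: 42.2
ee_pos: [0.4772, -0.2365, 0.0068]
ee_rot: [-3.125, 0.019, 1.533]
force: [-48.7, -62.3, -8.7]
opening: -0.002
```

Run:
```python
from h import *
st()
asc('side',243,263,350,382)
```

```text
t 42.2 board [  17.118  -158.9274] z 0.006822251085841731 rot [-3.1245  0.0187  1.5331] F [-48.6675 -62.2863  -8.6576] -0.0015840981510944787
243 ################################
244 ################################
245 d###############################
246 rd###dd#########################
247 Worddddd################d######r
248 WWWrdddd######ggg#####drrrrrrdoW
249 WWWWordd####gggggg###droooooWWWW
250 WWWWWWod####ggg#ggg##droooooWWWW
251 WWWWWWWod##ggg##gg###rrrrrroWWWW
252 ooooooWor##ggg#ggg###rrrrrroWWWW
253 ooooooor###ggg#ggg###rrrrrrrWWWW
254 ooooooor###ggg#ggg###drrrddroWWW
255 ooooooor###ggg#ggg###ddddddrooro
256 gggggrrg###ggg#ggg##dddddddrooor
257 ..###.gg###ggg#gg###dddddddrooor
258 ######.gg#ggg##gg###ddddddggg..r
259 #######gggggg#.ggg##dddd#ggggggg
260 #######gggggg#ggggggg###gggggggg
261 ..g.###ggggggggggggggg##gggggggg
262 .gggggggggg.gggg.gggg###gggggggg
```

Lever is at about 1.36 with 79 N, past the self-locking angle. I'll stop here, release straight back, and check.

>>> step_arm(
  dr=[
    [0, 0, 0],
    [0, 0, 0],
    [0, 0, 0],
    [0, 0, 0],
    [0, 0, 0],
  ],
  travel=[
    [-0.9, -0.6, 0],
    [-2, -1.3, 0],
    [-3.5, -2.2, 0],
    [-4.5, -2.5, -3],
    [-4.5, -2.5, -9],
  ],
  claw=[0, 0, 0, 0, 0],
)

```text
t: 42.88
ee_pos: [0.4603, -0.2666, 0.0982]
ee_rot: [-3.141, -0.002, 1.527]
force: [1.2, -0.1, 0.3]
opening: -0.001
```

Run:
```python
from h import *
st()
asc('side',240,268,340,390)
go([(88,55,100)])
```

```text
t 42.875 board [   1.3416 -189.6932] z 0.0981690540686462 rot [-3.1405 -0.0017  1.5274] F [ 1.2382 -0.0559  0.2521] -0.0007888051575355903
240 roroooorroWWWWWWggdgg.WWWWWWWWWWWWWWWWWWWWWWWWWWog
241 rorroooroWWWWWWWWWoW.WWWWWWWWWWWWWWWWWWWWWWWWWWWog
242 rrorrooooWWWWWWWWWWWWWWWWWWWWWWWWWWWWWWWWWWWWWWWo#
243 drroooooroWWWWWWWWWWWWWWWWWWWWWWWWWWWWWWWWWWWWWWo.
244 rrrrroooooWWWWWWWWWWWWWWWWWWWWWWWWWWWWWWWWWWWWWWo#
245 odrroroooooWWWWWWWWWWWWWWWWWWWWWWWWWWWWWWWWWWWWWo#
246 WrdroooooooWWWWWWWWWWWWWWWWWWWWWWWWWWWWWWWWWWWWWog
247 WodrrrroooooWWWWWWWWWWWWWWWWWWWWWWWWWWWWWWWWWWWWo#
248 WWrdrroooooooWWWWWWWWWWWWWWWWWWWWWWWWWWWWWWWWWWWog
249 WWordroooooooWWWWWWWWWWWWWWWWWWWWWWWWWWWWWWWWWWWWg
250 WWWrdrrrooooooWWWWWWWWWWWWWWWWWWWWWWWWWWWWWWWWWWWg
251 ooorddrrrooooooWWWWWWWWWWWWWWWWWWWWWWWWWWWWWWWWWWg
252 ooorrddrorooooroWWWWWWWWWWWWWWWWWWWWWWWWWWWWWWWWo#
253 rooorrdrrorooooroooooooooooWWWWWWWWWWWWWWWWWWWWWW#
254 rrrrrrddrroooooorooooooooooooooooooooWWWWWWWWWWWWg
255 .#gggggdrroooooooooooooooooooooooooooooooooooooorg
256 ......gddrrroooooooorrrooooooooooooooooooooooooog.
257 ......g#ddrroooooooorrgggg..orrrrrrroooooroooooog#
258 .....####ddrroorooooorggggggggggggggggg..rrrrrrr#.
259 .....####ddroorrooooorggggggggg.#.gggggggg.#ggg###
260 ....#####ddrroooooooorgggggggggg#ggggggggggg######
261 .#########drrrroooorrrgggggggggg#.ggggggggggg.####
262 ...######g#drrrrrrrrrdgggg#gggg###gggggggggggg##gg
263 ....#####.#ddddrrrrdddggg##########ggggggggggg##gg
264 #..########ddddddddddd#.#########..##ggggggg.###gg
265 #.####gggg#dddddddddd##########gggg.#ggggggg####gg
266 .gggggggggg#ddddddddd########gggggg#ggggggggg#####
267 gggggggg.gggddddddddggg######gggggg#gggggggggg####
[88, 55, 100] [24.8359  8.0471  0.6622]
```

Run:
```python
from h import *
im=env.capture('side')
def row(i,v,u0,u1): return i[v,u0:u1].astype(int).sum(1)//3
print('r190',row(im,190,333,345),'r205',row(im,205,331,343),'r212',row(im,212,330,342))
for v in range(205,242,2): print(v,''.join(ch(im[v,u]) for u in range(322,372)))
def L(j,rho=88,gap=0):
    t=j-1.95;u=np.array([np.cos(t),np.sin(t)]);n=np.array([np.sin(t),-np.cos(t)])
    return P+rho*u+(9+14.5*abs(n[0])+11*abs(n[1])+gap)*n
st();go([(*L(.85,gap=6),95),(*L(.85,gap=6),6)]);print([L(j) for j in(.9,1.,1.05)])
```

```text
r190 [135 134 137 145 115 156 146 100  79  51  46  43] r205 [139 102  50  33  37  35  35  37  34  41  40  40] r212 [125 111 135 149 117 142 178 183 162 100  43  39]
205 .......oWWod##############ggg#####################
207 .......WWWWWr###############gggg##################
209 ......gWWWWWWor###############ggg#######ggg#######
211 ......rWWWWWWWWWr######################gggg#######
213 ..#..g.WoWWWWWWWWW#####################gggg#######
215 #####.WWWWWWWWWWWWrr####################gg.#######
217 ggggggWWWWWWWWWWWWrrr####################g########
219 gggggoWWWWWWWWWWWWrrrrr###########################
221 #####rrrrrrrWWWWWWrrrrrrrrddrrrd##################
223 ###.goorrrroWWWWWWorrrrrrrrrrrrrr####gggggg####goW
225 gggg#WWWWWWWWWooooorrrrrrrrrrdddd###gggggggg.##WWW
227 gggg.WWWWWWWooooooooorrororrrrdd####gggggggg###WWW
229 ggg#WWWWWWWoo........ooooorrrrrWW.##ggg#gggg##rWWW
231 #.##WWWWWWWr..........rrooorrrrWW###ggg#gggg##oWWW
233 ggg.WWWWWWWd........goorrrooorrWW##.ggg#ggg###WWWW
235 gggWWWWWWWWdddrrrroooooooorrrdoWWWWoggg#gggrroWWWW
237 ##gWWWWWWWWodddrorooooorddddddWWWWWW.gggggWWWWWWWW
239 gggWWWWWWWWWorddrroroooordddrWWWWWWWWWWWWWWWWWWWWW
241 gg.WWWWWWWWWWWWorrroooooorWWWWWWWWWWWWWWWWWWWWWWWW
t 42.975 board [   6.7868 -193.2329] z 0.10566261836981379 rot [3.1289 0.0095 1.5284] F [ 0.1586 -1.0457  0.1034] -0.0020540580333467747
[np.float64(-32.41501503657973), np.float64(-190.3550322895776), 95] [ 0.2767 -3.9349  1.0139]
[np.float64(-32.41501503657973), np.float64(-190.3550322895776), 6] [ 0.3612 -4.0477  9.9128]
[array([ -22.6783, -186.793 ]), array([ -13.9311, -184.3983]), array([  -9.6016, -182.838 ])]
```

Stone came off the fence when the lever sprang back: about 8 mm at the right end, 4 mm at the left. There's time for one quick redo: reopen, re-seat, clamp moderately, release slowly.

>>> step_arm(
  dr=[
    [0, 0, 0],
    [0, 0, 0],
    [0, 0, 0],
    [0, 0, 0],
    [0, 0, 0],
  ],
  travel=[
    [2, 1.3, 0],
    [4, 2.6, 2],
    [4, 2.6, 6.5],
    [4, 2.6, 9.7],
    [3.4, 1.6, 9.7],
  ],
  claw=[0, 0, 0, 0, 0],
)

```text
t: 43.6
ee_pos: [0.4776, -0.2319, -0.0002]
ee_rot: [-3.14, -0.002, 1.53]
force: [-0.0, -0.4, 0.6]
opening: -0.0
```

>>> step_arm(
  dr=[
    [0, 0, 0],
    [0, 0, 0],
    [0, 0, 0],
    [0, 0, 0],
    [0, 0, 0],
  ],
  travel=[
    [-1, -1.2, 0],
    [-1.6, -2.2, 0],
    [-1.8, -3, 0],
    [-1.5, -2, -5],
    [-1.5, -2, -9],
  ],
  claw=[0, 0, 0, 0, 0],
)

```text
t: 44.22
ee_pos: [0.4581, -0.2489, 0.0952]
ee_rot: [3.138, 0.003, 1.528]
force: [-0.3, -0.4, 0.3]
opening: -0.002
```

>>> step_arm(
  dr=[
    [0, 0, 0],
    [0, 0, 0],
    [0, 0, 0],
    [0, 0, 0],
    [0, 0, 0],
  ],
  travel=[
    [5, 1.6, 0],
    [10.5, 3.3, 0],
    [15.5, 5, 0],
    [17.4, 5.6, 3],
    [17.4, 5.6, 8],
  ],
  claw=[0, 0, 0, 0, 0],
)

```text
t: 44.85
ee_pos: [0.5245, -0.0761, 0.0148]
ee_rot: [3.132, 0.003, 1.531]
force: [0.1, 0.5, -0.2]
opening: 0.004
```

Run:
```python
from h import *
st();go([(24,0,9)])
```

```text
t 44.85 board [58.4454  3.1069] z 0.014836332501897045 rot [3.1316 0.0032 1.531 ] F [ 0.1362  0.5451 -0.225 ] 0.003664479580507769
[24, 0, 9] [-0.3184 -3.4493  0.5503]
```

>>> step_arm(
  dr=[
    [0, 0, 0],
    [0, 0, 0],
    [0, 0, 0],
    [0, 0, 0],
    [0, 0, 0],
  ],
  travel=[
    [0, -0.9, 0.3],
    [0, -1.8, 0.3],
    [0, -2.6, 0.3],
    [0, -3.2, 0.3],
    [0, -3.6, 0.3],
  ],
  claw=[0, 0, 0, 0, 0],
)

```text
t: 45.48
ee_pos: [0.4861, -0.075, 0.01]
ee_rot: [3.137, 0.002, 1.528]
force: [3.7, -3.0, 0.4]
opening: -0.001
```

Run:
```python
from h import *
st()
im=env.capture('side')
def row(i,v,u0,u1): return i[v,u0:u1].astype(int).sum(1)//3
print('r190',row(im,190,333,345),'r212',row(im,212,330,342))
for v in range(238,268,3): print(v,''.join(ch(im[v,u]) for u in range(312,372)))
```

```text
t 45.475 board [20.0463  2.7547] z 0.01003613552392895 rot [3.1373 0.0016 1.5284] F [ 3.7391 -2.9596  0.4479] -0.0007826668652042831
r190 [144 140 142 145 112  97  89  69  94 135 158 163] r212 [127 111 135 146 119 142 148 107  81  78 130 155]
238 ..gggggg.##ggWWWWWWWWWroroooorrrrrrrrddddWWWWWWWWWWWWWWWWWWW
241 ..gggggggggg.WWWWWWWWWooroooorddddddddrWWWWWWWWWWWWWWWWWWWWW
244 gggggggggg##WWWWWWWWWWoorooorrWWWWWWWWWWWWWWWWWWWWWWWWWWWWWW
247 .........gg.WWWWWWWWWWoooooorrWWWWWWWWWWWWWWWWWWWWWWWWWWWWWW
250 .........gg.oooooooooorrooooroWWWWWWWWWWWWWWWWWWWWWWWWWWWWWW
253 gggggggggg#grooorooooooorooorrroooooooooooooooooooooooWWWWWW
256 g##ggggggg..ggggggggggoroooor#......gggggggroooorrrooooooooo
259 g###g##gggggg##ggg..grorooooorg.############gggggggggggggggg
262 ...ggggggggggg.##gggrrrooooooor######g.gggggggggg.ggggggggg#
265 ggg..gggggggggg....gddrrrrrrddd###gggggggggggggggg#########g
```

>>> step_arm(
  dr=[
    [0, 0, 0],
    [0, 0, 0],
    [0, 0, 0],
    [0, 0, 0],
  ],
  travel=[
    [0, -0.3, 0],
    [0, -0.6, 0],
    [0, -0.8, 0],
    [0, -1, 0],
  ],
  claw=[0, 0, 0, 0],
)

```text
t: 46.02
ee_pos: [0.4822, -0.0753, 0.0106]
ee_rot: [3.127, 0.003, 1.527]
force: [20.3, 0.5, -3.0]
opening: 0.001
```

Run:
```python
from h import *
st()
im=env.capture('side')
def row(i,v,u0,u1): return i[v,u0:u1].astype(int).sum(1)//3
print('r190',row(im,190,333,345),'r212',row(im,212,330,342))
```

```text
t 46.025 board [16.1544  2.2847] z 0.01059804588555284 rot [3.1268 0.0028 1.5273] F [20.3404  0.453  -2.9914] 0.0014525927753327875
r190 [143 143 142 145 114  79  74 102 143 159 163 163] r212 [125 114 135 144 118  85  81  88 134 157 159 161]
```

>>> step_arm(
  dr=[
    [0, 0, 0],
    [0, 0, 0],
    [0, 0, 0],
    [0, 0, 0],
    [0, 0, 0],
  ],
  travel=[
    [0, 1.2, 0],
    [0, 1.8, -5],
    [-3, 0.8, -9],
    [-8.5, -2, -9],
    [-14, -5, -9],
  ],
  claw=[0, 0, 0, 0, 0],
)

```text
t: 46.7
ee_pos: [0.4176, -0.2113, 0.0987]
ee_rot: [-3.14, -0.001, 1.531]
force: [0.5, -0.5, 0.1]
opening: -0.0
```

>>> step_arm(
  dr=[
    [0, 0, 0],
    [0, 0, 0],
    [0, 0, 0],
    [0, 0, 0],
    [0, 0, 0],
  ],
  travel=[
    [-4.4, -4.2, 0],
    [-4.4, -4.2, 4],
    [-4.4, -4.2, 9.2],
    [-4.4, -3.2, 9.2],
    [-4.5, -2.2, 9.2],
  ],
  claw=[0, 0, 0, 0, 0],
)

```text
t: 47.32
ee_pos: [0.3961, -0.2552, 0.0075]
ee_rot: [-3.141, -0.0, 1.529]
force: [-1.9, 0.5, -0.6]
opening: -0.0
```

>>> step_arm(
  dr=[
    [0, 0, 0],
    [0, 0, 0],
    [0, 0, 0],
    [0, 0, 0],
    [0, 0, 0],
  ],
  travel=[
    [-0.2, 0.8, 0],
    [-0.3, 1.6, 0],
    [-0.3, 2.3, 0],
    [-0.2, 2.9, 0],
    [-0.1, 3.4, 0],
  ],
  claw=[0, 0, 0, 0, 0],
)

```text
t: 47.95
ee_pos: [0.4293, -0.2576, 0.0068]
ee_rot: [3.142, 0.0, 1.529]
force: [-3.7, 1.5, 2.8]
opening: 0.0
```

Run:
```python
from h import *
st()
```

```text
t 47.95 board [ -29.9555 -181.8205] z 0.006828408205621327 rot [3.1415 0.0002 1.5289] F [-3.7273  1.4699  2.791 ] 0.00015336293470351341
```

>>> step_arm(
  dr=[
    [0, 0, 0],
    [0, 0, 0],
    [0, 0, 0],
    [0, 0, 0],
  ],
  travel=[
    [0, 0.6, 0],
    [0.1, 1.1, 0],
    [0.2, 1.5, 0],
    [0.3, 1.8, 0],
  ],
  claw=[0, 0, 0, 0],
)

```text
t: 48.45
ee_pos: [0.4441, -0.2544, 0.0059]
ee_rot: [-3.135, -0.002, 1.53]
force: [-15.0, 0.4, 5.8]
opening: 0.005
```

>>> step_arm(
  dr=[
    [0, 0, 0],
    [0, 0, 0],
    [0, 0, 0],
    [0, 0, 0],
    [0, 0, 0],
  ],
  travel=[
    [0.1, 0.2, 0],
    [0.1, 0.2, 0],
    [0, 0, 0],
    [-0.1, -0.2, 0],
    [-0.2, -0.4, 0],
  ],
  claw=[0, 0, 0, 0, 0],
)

```text
t: 49.08
ee_pos: [0.4437, -0.2579, 0.0067]
ee_rot: [3.14, 0.001, 1.528]
force: [-1.1, 0.7, -0.5]
opening: -0.001
```

>>> step_arm(
  dr=[
    [0, 0, 0],
    [0, 0, 0],
    [0, 0, 0],
    [0, 0, 0],
    [0, 0, 0],
  ],
  travel=[
    [-0.2, -0.2, 0],
    [-0.5, -0.6, 0],
    [-1.5, -1.5, 0],
    [-2.5, -2.5, 0],
    [-2.5, -2.5, -6],
  ],
  claw=[0, 0, 0, 0, 0],
)

```text
t: 49.7
ee_pos: [0.4131, -0.2798, 0.0634]
ee_rot: [-3.134, -0.007, 1.527]
force: [1.1, -0.8, 0.1]
opening: 0.001
```

Run:
```python
from h import *
st()
im=env.capture('side')
def row(i,v,u0,u1): return i[v,u0:u1].astype(int).sum(1)//3
print('r190',row(im,190,333,345),'r205',row(im,205,331,343),'r212',row(im,212,330,342))
for v in range(207,269,2): print(v,''.join(ch(im[v,u]) for u in range(322,382)))
```

```text
t 49.7 board [ -45.3224 -204.5763] z 0.06335633624250825 rot [-3.134  -0.007   1.5268] F [ 1.0962 -0.7692  0.0675] 0.0006106575133656883
r190 [66 70 66 65 67 69 68 61 65 64 67 70] r205 [34 34 30 32 34 33 32 32 35 36 34 36] r212 [36 35 34 36 35 35 36 35 34 39 39 39]
207 ###################################gggrrrWWWWWWWWWWWWWWWWWWW
209 ###################################gggrroWWWWWWWWWWWWWWWWWWW
211 ####################################ggrroWWWWWWWWWWWWWWWWWWW
213 #####################################rrroWWWWWWWWWWWWWWWWWWW
215 #####################################drroWWWWWWWWWWWWWWWWWWW
217 #####################################gg.oWWWWWWWWWWWWWWWWWWW
219 #####################################ggg.o...oWWWWWWWWWWWWWW
221 #####################################.ggggggggrWWWWWWWWWWWWW
223 #################################gg##.##ggggggoWWWWWWWWWWWWW
225 #################################gggggg#.gggggoWWWWWWWWWWWWW
227 ############################dd#####ggg########oWWWWWWWWWWWWW
229 ########################dddd#######ggg########WWWWWWWWWWWWWW
231 ############g.g#######drrg#################roWWWWW
[... 480 characters left out ...]
g#gggg###WoddrrrrrooorWWWWWWWWWWWWWWWWWWWWWWWWWWWW
249 g.WWod##ggg#ggg###rWWWoddrrrrrooooWWWWWWWWWWWWWWWWWWWWWWWWWW
251 g.oor###ggg#ggg###rrooorddrrrrroooroWWWWWWWWWWWWWWWWWWWWWWWW
253 #grord##ggg#ggg###rrrooorrddrrorrooorroooooooWWWWWWWWWWWWWWW
255 ##ggggggggg#gggggg##ggggg.ddddrrrooooooooooooooooooooooooooo
257 ggggggggggggggg...........gg#ddrrrrrroooooor.rrrrrrrrrooooor
259 ggg##gg...............########ddrrrrrrrrooo.gggggg.ggggggggg
261 ggg###g...#.#.....##########..##ddrrrrrrrrd#gggggg##gggggggg
263 ggggggggg......###....#####gggggddddddddddd##########ggggggg
265 ggggg...gg......########gggg.ggg#ddddddddd#######ggggg#ggggg
267 gggggg.......ggggggggggggg.ggg######dd#########gggggg#gggggg
```

Run:
```python
from h import *
im=env.capture('side')
def row(i,v,u0,u1): return i[v,u0:u1].astype(int).sum(1)//3
r5=cv2.imread('pics/r5side.png');r0=cv2.imread('pics/rawside.png')
for n,i in(('raw flush',r0),('r5 askew',r5),('now',im)): print(n,row(i,213,356,368),row(i,211,356,368))
st();go([(55,15,95)])
```

```text
raw flush [158 158 146 108  82  79 138 182 189 187 188 184] [146 148 140 106  84  83 126 177 188 187 186 184]
r5 askew [159 158 162 161 124  89  86 110 169 189 188 187] [151 152 152 153 131  96  85 104 169 189 190 187]
now [ 47  45  49  49  49  74 109 155 180 185 181 176] [ 43  45  45  47  47  68 105 169 190 187 186 186]
t 49.8 board [ -39.1286 -209.6416] z 0.07158257965087539 rot [3.1346 0.0069 1.5276] F [ 0.5617 -1.0924 -0.3885] 0.0006835265870353064
[55, 15, 95] [22.5052  9.291  -2.4328]
```

Run:
```python
from plant import env
print(env.sign_off(),env.sense()['t'])
```

```text
the job is handed in; nothing more can be done
the job is handed in; nothing more can be done
```

I handed the job in at about 49.8 s. The stone is clamped, but only lightly: the lever rests at about 1.0 of 1.6 rad, where the cam has just met the stone. I did the steps in the order asked, with the lever opened to its stop, the stone pushed to the fence and the lever pushed back. After the first clamping attempts failed, I partly reopened the lever and re-seated the stone, twice in all.

**Last checks:**
- **Stone:** by pixel comparison its right end stands roughly 1 mm off the fence, compared with its position while I pushed it flush. It looked flat on the board in every view I had. The arm hid the fence side in the last picture.
- **Release:** the finger was lifted clear, and the force reading was near zero.
- **Other things:** I didn't see anything else disturbed, but I made no final check of them.

**What failed or disagreed:**
- **Finger height:** the real fingertip sits 1–2 cm above the reported TCP. The first lever sweep passed over the lever, and later I briefly pressed down on the lever with 81 N.
- **Clamping force:** pushing the lever past about 1.1 took 40–79 N, not the stated 15 N. When I let go it sprang back to about 0.9 and pulled the stone off the fence.
- **Final clamp:** because of that, I used a light push of about 15 N and a slow release. I never got the lever to its stop, so the clamp may not count as tight.

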